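Restock the roller dispenser behind its lift-up door

TASK

Lift the dispenser's front door until its stay catches and holds it up by itself, then lay the two rollers one after the other on the loading ramp so that they roll inside and come to rest against the back, the grooved roller first and the plain one behind it. Then press the stay's release paddle so that the door comes free, and shut the door fully without slamming it. Leave the other things on the bench where they are.

Things in the scene. Friction and masses are not known exactly. Their poses are not given: they have to be found in the camera images.
- dispenser: Fixed cabinet with clear roof; a loading ramp sticks out of its front. Origin on the bench under the door's hinge line, mid-lane; z up, -y = front (ramp, door), +x = the end with the stay; yaw varies. Cabinet x -100..50, y 0..136 mm, roof top z 251. Open back.
- door_hinge (a point): Point on the door's hinge axis (the dispenser's own x axis direction), above the dispenser's origin, 245 mm above the bench.
- door (a joint): Lift-up door, metal panel 150 mm wide, 12 thick, 150 hinge to lower edge. Rad: 0 shut (hangs upright), grows as it swings out (dispenser -y) and up; 1.57 level, end stop 1.9. The stay snaps in near 1.80, then holds it near 1.72. Lifting: 5 to 10 N at the handle. Freed, it sinks slowly (2 to 3 s) to about 0.3 ajar and stays; push it shut with a few N. Moves stiffly, stays where pushed.
- door_handle (a point): Middle of the door's handle: round bar 12 mm thick, 80 long, parallel to the hinge, 70 mm out in front of the hinge plane on end posts, 115 mm below the hinge when shut (130 above the bench), at dispenser x -25. With the door held up: 105 mm in front of the hinge, 330 above the bench; the door's lower edge is then 150 mm in front, 267 high.
- stay (a joint): Sprung catch on the outside of the dispenser's +x end; it snaps over a pin of the door when the door is lifted high enough. Angle in rad: 0 = at rest (catching), grows as its paddle is pressed down, end stop 0.28. Beyond about 0.15 it frees the door.
- release (a point): Middle of the top face of the stay's release paddle, a flat steel tab 36 (x) by 32 (y) mm facing up, at dispenser x 86, y 142, z 235 mm at rest. Pressed down 15 to 22 mm (3 to 6 N) it frees the door; keep it down about half a second, until the door has begun to sink. It springs back.
- load_spot (a point): Point on the ramp's floor in the middle of the lane, 225 mm in front of the hinge, 102 mm above the bench: a good place to lay a roller down, clear of the raised door.
- roller_grooved: White plastic roller lying on its side: rims 46 mm in diameter, 14 wide at both ends, between them a waist 52 long, 28 in diameter. 80 mm long, about 200 g. Origin at its centre, own y along its axis. Starts in one pocket of the cradle, centre 29 mm above the bench. In the lane its axis lies along the dispenser's x.
- roller_plain: White plastic roller lying on its side, a plain cylinder 46 mm in diameter and 80 mm long, about 200 g. Origin at its centre, own y along its axis. It starts in the other pocket of the cradle, its centre 29 mm above the bench.
- cradle: Fixed plywood cradle plate 230 x 110 x 6 mm; origin in the middle of its underside. Two pockets at own x = -60 and +60 mm, rollers' axes along own y; ridges 8 mm high hold only the roller's ends, the middle 56 mm of each roller's length is free on both sides.
- spray_can: Bystander: metal can 54 mm in diameter, 150 mm tall, standing. Origin under its middle.
- screw_jar: Bystander: closed glass jar 60 mm in diameter, 70 mm tall, standing. Origin under its middle.
- spanner: Bystander: steel spanner lying flat.
- driver: Bystander: screwdriver lying flat.
- carton: Bystander: cardboard carton 90 x 120 x 60 mm. Origin under its middle.
- small_bin: Bystander: open plastic bin 160 x 100 x 70 mm. Origin under its middle.
- lane_stop (a point): Foot of the back stop, mid-lane: dispenser y 130, z 52 mm. Lane x -44..44, from y -280 (open ramp end) to here; floor falls towards +y at 0.14 rad, z 70 mm at y 0. On the ramp its slick side lips lean outwards above 9 mm, 27 mm high, 109 apart on top. Rollers roll down to the stop in about 1 s; at rest the first is centred near y 107, z 78, the second near y 61, z 85 mm.
There are look-alikes about, which are no part of the job. What is shaped like the roller_plain but purple is not meant. What is shaped like the roller_grooved but black is not meant.

How it is judged:
On the way, in this order (a step that is already met when the one before it is completed fails the run):
1. the door is up and its stay holds it: door above 1.6 rad, still, untouched by the gripper, both rollers outside (value of joint door above 1.6 rad and velocity of joint door between -0.05 and 0.05 rad/s and contact force between the fingers and anything else below 0.3 N and y of each of roller_grooved, roller_plain in the frame of dispenser below -0.03 m), for 0.2 s.
2. the grooved roller lies in the lane inside, against the back stop, the plain one still outside (y of roller_grooved in the frame of dispenser above 0.09 m and z of roller_grooved in the frame of dispenser below 0.1 m and y of roller_plain in the frame of dispenser below -0.03 m), for 0.2 s.
3. the plain roller lies inside behind the grooved one, the door still held up (y of roller_plain in the frame of dispenser between 0.04 and 0.08 m and z of roller_plain in the frame of dispenser below 0.105 m and value of joint door above 1.6 rad), for 0.2 s.
4. the release paddle is pressed (stay beyond 0.1 rad) with the door coming free (value of joint stay above 0.1 rad and value of joint door between 1 and 1.7 rad).
At the end, for the whole second after the job is handed in: Door shut within 0.06 rad and still, stay back at rest (within 0.05 rad), both rollers at rest inside, axes across the lane within 0.25 rad: the grooved one at the back stop (centre over 90 mm behind the hinge line), the plain one next to it (40 to 80 mm behind the hinge line) (value of joint door below 0.06 rad and velocity of joint door between -0.05 and 0.05 rad/s and value of joint stay below 0.05 rad and y of roller_grooved in the frame of dispenser above 0.09 m and z of roller_grooved in the frame of dispenser below 0.1 m and y of roller_plain in the frame of dispenser between 0.04 and 0.08 m and z of roller_plain in the frame of dispenser below 0.105 m and angle between the y axis of each of roller_grooved, roller_plain and the x axis of dispenser, either way round below 0.25 rad and linear speed of each of roller_grooved, roller_plain below 0.02 m/s); the robot touches nothing.
It fails at once if the door is slammed (shuts faster than 2.5 rad/s) (velocity of joint door below -2.5 rad/s).
It fails at once if the other things on the bench are disturbed (any moved more than 40 mm) (distance of any of spray_can, screw_jar, spanner, driver, carton, small_bin from where it was at the start of the episode above 0.04 m).
It fails at once if a roller falls off the bench (height (world z) of any of roller_plain, roller_grooved below -0.05 m).
It also fails if it takes over 72 s, if anything falls off the work surface, if the arm or the gripper's body presses on something with over 40 N, if the wrist force passes 120 N, or if a joint passes its speed limit or range.

ROBOT

A 6-joint arm with a two-finger parallel gripper is mounted at the origin on the work surface. World frame = base frame: x ahead of the robot, y to its left, z up, the work surface at z = 0. Lengths are in m, angles in rad, forces in N, time in s.
With the tool pointing down it reaches from about 0.4 to 0.925 m from the base axis. Payload 12.5 kg.
Tool frame: the origin (TCP) lies at the very end of the fingers, on their centre line; the grasp point (between the pads) lies 19 mm behind it; z points along the fingers, y is the direction in which the jaws open and shut (so a half turn about z gives the same grasp; the last joint's range is limited). The gripper opens to 95 mm and grips with 3 to 60 N. Pads are 20 mm wide; open, the fingers measure 119 mm over their backs; the gripper's body (75 mm by 180 mm) begins 59 mm behind the grasp point.
Start: joints at [1.087, 0.491, 1.559, -0, 1.092, -0.106], TCP at [0.231, 0.581, 0.189] pointing down, gripper open.
Joint ranges: [-3.1, 3.1], [-0.84, 2.19], [0.05, 2.79], [-1.13, 4.28], [0.06, 2.93], [-2.69, 2.69]. Speed limits (rad/s): [2.22, 2.22, 2.79, 3.14, 3.14, 3.14].

INTERFACE

Orientations are given as a unit quaternion [w, x, y, z].
In Python, from station import arm, vision gives the robot as it stands. The module is installed in compiled form; this text tells all that it offers.
- The arm moves only by the tool drive_tool, never from a script. Its argument "plan" is one flat list of numbers, 6 for each row, row after row: the shift along the world's x, y, z normalised to -1 to 1, where 1 is 0.4 m, then the turn, a rotation vector about the world's x, y, z normalised to -1 to 1, where 1 is 45 degrees. A call has 1 to 5 rows; each row is the pose to reach, as a shift and turn from the pose commanded when the call began; what a row does not reach only later rows make up. A row lasts 1/12 s, in which the tool goes at most 41.7 mm and 7.16 degrees, less where a joint would pass 70% of its speed; a pose out of reach is approached as far as the arm can. A call with a number of a shift or a turn outside -1 to 1 is refused whole. A call with a gripper value outside its range is refused whole. "gripper" is the opening, from 0 (shut) to 1 (fully open), set as the call begins (left out, the last holds). The fingers move at their own pace and stop on an object; the grip force is fixed at half the most. Time passes only in rows, so rows that repeat a pose let the fingers close. It gives the time, the measured TCP pose, the force and the opening at its end, in the units of the state.
- arm.get_obs(): the state, without advancing time (a new reading comes with each control period).
- vision.capture(name): name is "scene" or "side" or "wrist"; returns a dict with "pixels" (384x512x3 uint8, red, green, blue), "K" (3x3 intrinsics, pixels), "dist" ([k1, k2, p1, p2, k3] as OpenCV has them; the pictures are not rectified), "origin" and "attitude" of the camera in the world. Camera axes: x right, y down, z forward; pixel columns grow to the right and rows downward; lengths in m; the calibration is good to about 2 mm. A picture is of the moment at which its call begins. There is no depth.
- arm.job_done(): hands the job in, once; it reports no verdict.
The state is a dict: "time_s": time; "q": joint angles; "qd": joint speeds; "joint_efforts": joint torques, N m; "position": TCP position; "tcp_rot": TCP orientation; "contact_force": force on the tool from outside, world axes, zero at the start; "wrist_torque": the same for the moment, N m; "grip_width": finger opening in m.
Only numpy, scipy, OpenCV 4.12 (cv2) and the standard library are available. Lean on these libraries where they do the work, as an engineer would, in place of code of your own. Each camera call takes 0.05 s, during which the arm holds its last target. There are 200 camera calls.

## Working session

There is one attempt and no reset: what is moved stays moved. The work goes in short steps, Python scripts to look and compute and a tool call to move; the robot and the scene stay as the last step left them, time stands still between calls to the robot, and variables do not carry over. Pictures are saved under pics/ and viewed, about 8 in all and at most 12, crops included, and the job is handed in when it is done.

Besides the shell and the picture viewer there is one more tool, called after "Call:" as name(argument=value, ...) on one line, values as JSON. drive_tool: Moves the arm, as the interface text tells. Scaled input: -1 to 1 covers 0.4 m each way for a shift and 45 degrees each way for a turn. Its arguments: {"type":"object","properties":{"plan":{"type":"array"},"gripper":{"type":"number"}},"required":["plan"]}

```bash
mkdir -p pics; python3 - <<'E'
from station import arm, vision
import cv2, numpy as np, pickle
o=arm.get_obs(); print({k:np.round(v,3) for k,v in o.items()})
d={}
for n in ("scene","side","wrist"):
    c=vision.capture(n); d[n]=c
    print(n,np.round(c["origin"],3),np.round(c["attitude"],3).tolist(),np.round(c["K"],1).tolist(),np.round(c["dist"],3))
    
pickle.dump(d,open("c0.pkl","wb"))
a=[cv2.cvtColor(d[n]["pixels"],cv2.COLOR_RGB2BGR) for n in d]
for n,i in zip(d,a): cv2.imwrite(f"pics/{n}0.png",cv2.resize(i,(800,600),interpolation=cv2.INTER_CUBIC))
E
```

```text
{'time_s': np.float64(0.0), 'q': array([ 1.087,  0.492,  1.559, -0.   ,  1.092, -0.106]), 'qd': array([-0.   ,  0.002, -0.001,  0.   , -0.   , -0.   ]), 'joint_efforts': array([ 3.0000e-03, -6.1267e+01, -2.5819e+01,  6.9000e-02,  4.8000e-02,
       -0.0000e+00]), 'position': array([0.23 , 0.581, 0.188]), 'tcp_rot': array([-0.   ,  0.188,  0.982, -0.001]), 'contact_force': array([-0.166, -0.027,  0.559]), 'wrist_torque': array([ 0.005,  0.001, -0.027]), 'grip_width': np.float64(0.095)}
scene [ 1.251 -0.348  1.089] [-0.284, 0.731, 0.582, -0.216] [[389.1, 0.0, 251.8], [0.0, 389.1, 183.4], [0.0, 0.0, 1.0]] [-0.045  0.     0.     0.     0.   ]
side [-0.219 -0.952  0.933] [-0.435, 0.837, -0.298, 0.147] [[395.4, 0.0, 252.3], [0.0, 395.4, 186.4], [0.0, 0.0, 1.0]] [-0.093  0.     0.     0.     0.   ]
wrist [0.167 0.607 0.383] [0.102, 0.821, 0.557, 0.069] [[323.8, 0.0, 262.6], [0.0, 323.8, 197.3], [0.0, 0.0, 1.0]] [-0.035  0.     0.     0.     0.   ]
```

View pics/scene0.png

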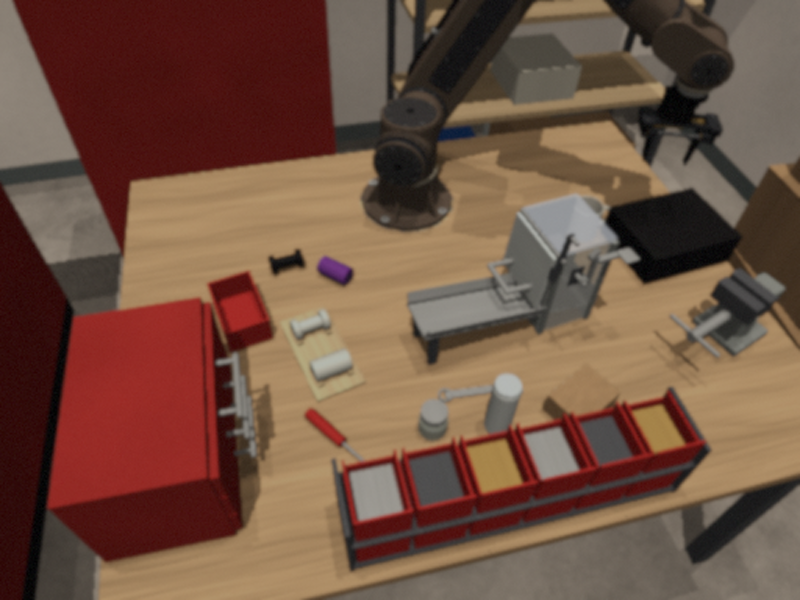

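View pics/side0.png

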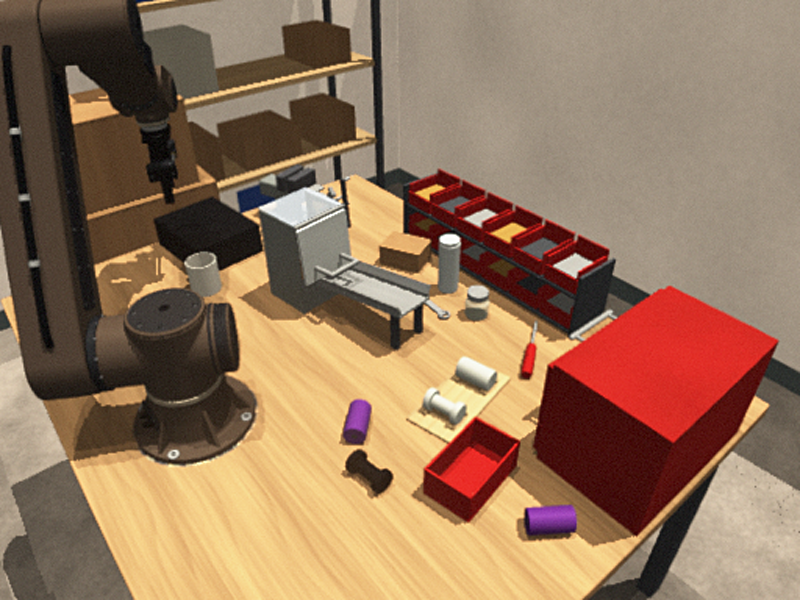

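The first two pictures show:
- **Scene view:** white grooved roller near (311,323) and white plain roller near (330,364), both on the cradle. The look-alikes are the black dumbbell at (287,262) and the purple cylinder at (335,270); the side view shows a second purple one at (550,520). The white ones in the cradle fit the description by colour and place.
- **Dispenser:** it stands at about (560,270), with its ramp to the left (−y) and its paddle at about (625,255).

Next I take enlarged crops to confirm this and pick corners.

```bash
cat > h.py <<'E'
import numpy as np, cv2, pickle
from scipy.spatial.transform import Rotation as R
def rot(q): return R.from_quat(np.roll(q,-1))
def ray(c,p):
    u=cv2.undistortPoints(np.array([[p]],float),c["K"],c["dist"])[0,0]
    d=rot(c["attitude"]).apply([u[0],u[1],1]); return c["origin"],d/np.linalg.norm(d)
def plane(c,p,z):
    o,d=ray(c,p); return o+d*(z-o[2])/d[2]
def tri(c1,p1,c2,p2):
    o1,d1=ray(c1,p1);o2,d2=ray(c2,p2)
    s=np.linalg.lstsq(np.c_[d1,-d2],o2-o1,rcond=None)[0]
    a,b=o1+d1*s[0],o2+d2*s[1]; return (a+b)/2,np.linalg.norm(a-b)
def proj(c,P):
    r=rot(c["attitude"]).inv(); 
    return cv2.projectPoints(np.atleast_2d(r.apply(np.atleast_2d(P)-c["origin"])),np.zeros(3),np.zeros(3),c["K"],c["dist"])[0][:,0]
E
python3 - <<'E'
from h import *
d=pickle.load(open("c0.pkl","rb"))
def crop(n,x,y,w,s):
    i=cv2.cvtColor(d[n]["pixels"],cv2.COLOR_RGB2BGR)[y:y+w*3//4,x:x+w]
    return cv2.resize(i,(400,300),interpolation=cv2.INTER_CUBIC)
a=np.vstack([np.hstack([crop("scene",255,120,160,0),crop("side",160,105,160,0)]),np.hstack([crop("scene",170,190,80,0),crop("side",255,215,80,0)])])
cv2.imwrite("pics/crop1.png",a)
for n,(x0,y0,x1,y1) in {"scene":(180,195,235,255),"side":(262,222,325,280)}.items():
    im=d[n]["pixels"][y0:y1,x0:x1]; hsv=cv2.cvtColor(im,cv2.COLOR_RGB2HSV)
    m=((hsv[...,1]<60)&(hsv[...,2]>90)).astype(np.uint8)
    for c in cv2.findContours(m,0,2)[0]:
        if cv2.contourArea(c)>40:
            (cx,cy),wh,an=cv2.minAreaRect(c); M=cv2.moments(c)
            ctr=(M["m10"]/M["m00"]+x0,M["m01"]/M["m00"]+y0)
            print(n,np.round(ctr,1),"rect",np.round((cx+x0,cy+y0),1),np.round(wh,1),round(an),np.round(plane(d[n],ctr,0.032),3))
E
```

```text
scene [211.5 232.7] rect [211.7 232.7] [14. 26.] 69 [ 0.518 -0.294  0.032]
scene [198.1 206.9] rect [198.2 206.4] [13.  24.5] 68 [ 0.402 -0.322  0.032]
side [284.1 258.8] rect [284.1 258.8] [27.7 13.9] 27 [ 0.399 -0.324  0.032]
side [304.6 237.9] rect [304.5 237.5] [26.4 13.2] 30 [ 0.517 -0.296  0.032]
```

View pics/crop1.png

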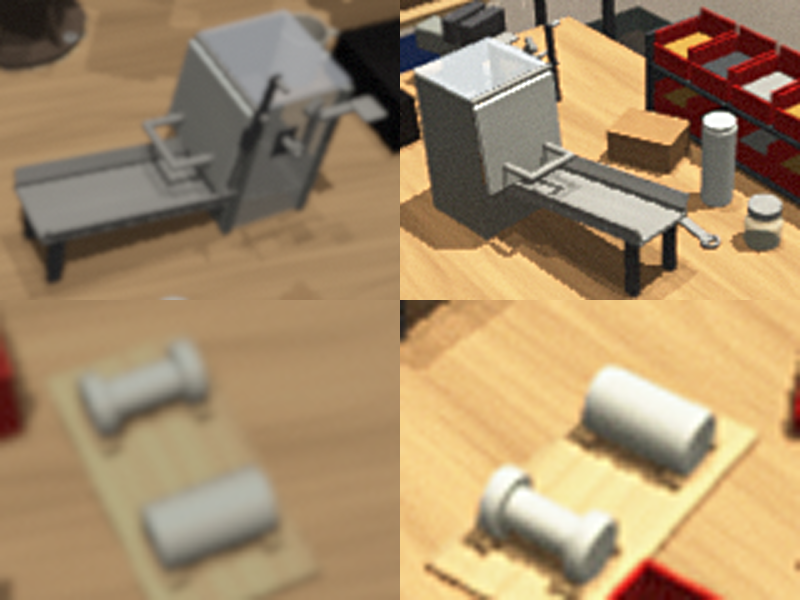

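The crops confirm the two white rollers in the cradle: grooved nearer the base, plain further out. They lie 0.120 m apart, matching the 120 mm given. Now I fit the dispenser pose from points picked in these crops.

```bash
python3 - <<'E'
from h import *
from scipy.optimize import least_squares
d=pickle.load(open("c0.pkl","rb"))
S=lambda x,y:("scene",(255+x/2.5,120+y/2.5)); D=lambda x,y:("side",(160+(x-400)/2.5,105+y/2.5))
pts=[("paddle",S(367,107),(.086,.142,.235)),("roofFL s",S(197,42),(-.1,0,.251)),("roofBR",S(352,85),(.05,.136,.251)),
("roofBL",S(290,12),(-.1,.136,.251)),("rBL",D(415,70),(-.1,.136,.251)),("rFL",D(475,105),(-.1,0,.251)),("rFR",D(551,72),(.05,0,.251)),("rBR",D(495,38),(.05,.136,.251)),
("hand",S(156,143),(-.025,-.07,.13)),("hand",D(547,165),(-.025,-.07,.13)),
("rampL",S(15,170),(-.054,-.28,.136)),("rampR",S(40,240),(.054,-.28,.136)),("rampL",D(628,240),(-.054,-.28,.136)),("rampR",D(688,212),(.054,-.28,.136))]
for n,(c,p),q in pts: print(n,c,np.round(p,1),np.round(plane(d[c],p,q[2])[:2],3))
def T(v,q): return R.from_euler("z",v[2]).apply(q)+[v[0],v[1],0]
f=lambda v:np.concatenate([proj(d[c],T(v,q))[0]-p for n,(c,p),q in pts])
r=least_squares(f,[.6,.2,0],loss="soft_l1",x_scale=[.1,.1,.1]); print(r.x); print(np.round(r.fun.reshape(-1,2),1).tolist())
E
```

```text
paddle scene [401.8 162.8] [0.529 0.319]
roofFL s scene [333.8 136.8] [0.385 0.144]
roofBR scene [395.8 154. ] [0.503 0.307]
roofBL scene [371.  124.8] [0.354 0.291]
rBL side [166. 133.] [0.346 0.28 ]
rFL side [190. 147.] [0.36 0.13]
rFR side [220.4 133.8] [0.498 0.141]
rBR side [198.  120.2] [0.496 0.294]
hand scene [317.4 177.2] [0.441 0.085]
hand side [218.8 171. ] [0.45  0.095]
rampL scene [261. 188.] [ 0.452 -0.114]
rampR scene [271. 216.] [ 0.569 -0.112]
rampL side [251.2 201. ] [ 0.423 -0.132]
rampR side [275.2 189.8] [ 0.526 -0.135]
[0.46628388 0.16370618 0.11167121]
[[-0.3, 1.8], [0.5, -4.0], [-0.9, -0.3], [-1.1, -0.3], [0.3, -1.2], [-1.6, -3.1], [-0.3, -4.1], [-0.5, -1.2], [2.6, 1.4], [0.5, 0.5], [-2.5, -1.6], [-0.4, -4.7], [2.8, -4.0], [0.4, -6.1]]
```

```bash
cat >> h.py <<'E'
def dispR(yaw,tilt=0,jaw=0):
    """tool rot: tilt = tool leans back to disp -y (rad); jaw=extra turn about tool z"""
    s,c=np.sin(tilt),np.cos(tilt)
    return R.from_euler("z",yaw)*R.from_matrix(np.array([[-1,0,0],[0,c,s],[0,s,-c]]).T)*R.from_euler("z",jaw)
def T(v,q): return R.from_euler("z",v[2]).apply(q)+[v[0],v[1],0]
def move(p0,r0,p1,r1):
    "numbers for move from pose 0 to 1 (normalised), rows needed"
    dp=np.array(p1)-p0; dr=(r1*r0.inv()).as_rotvec()
    n=max(np.linalg.norm(dp)/.0417,np.degrees(np.linalg.norm(dr))/7.16)
    return np.r_[dp/.4,dr/(np.pi/4)],n
E
python3 - <<'E'
from h import *
from scipy.optimize import least_squares
from station import arm
d=pickle.load(open("c0.pkl","rb"))
S=lambda x,y:("scene",(255+x/2.5,120+y/2.5)); D=lambda x,y:("side",(160+(x-400)/2.5,105+y/2.5))
pts=[("paddle",S(367,107),(.086,.142,.235)),("roofBR",S(352,85),(.05,.136,.251)),
("roofBL",S(290,12),(-.1,.136,.251)),("rBL",D(415,70),(-.1,.136,.251)),("rBR",D(495,38),(.05,.136,.251)),
("hand",S(156,143),(-.025,-.07,.13)),("hand",D(547,165),(-.025,-.07,.13))]
f=lambda v:np.concatenate([proj(d[c],T(v,q))[0]-p for n,(c,p),q in pts])
r=least_squares(f,[.6,.2,0],x_scale=[.1,.1,.1]); v=r.x; print(v); print(np.round(r.fun.reshape(-1,2),1).tolist())
o=arm.get_obs(); p0=o["position"]; r0=rot(o["tcp_rot"])
L=T(v,(-.025,-.17,.40)); rt=dispR(v[2],.58)
print(L, rt.as_quat(), move(p0,r0,L,rt))
print("handle",T(v,(-.025,-.07,.13)),"z yaw dir",np.degrees((dispR(v[2])*r0.inv()).as_rotvec()))
E
```

```text
[0.46335149 0.16343637 0.09604747]
[[-0.8, 1.7], [-1.3, -0.4], [-0.8, -0.5], [-0.1, -1.2], [-0.6, -1.1], [2.2, 0.5], [-0.4, 0.9]]
[ 0.4547697  -0.00817759  0.4       ] [-0.04600076  0.9571391   0.28562255 -0.01372722] (array([ 0.56080883, -1.47230449,  0.52951002,  0.73894606, -0.10484922,
        0.58610047]), np.float64(15.943380775490215))
handle [0.44517971 0.09136151 0.13      ] z yaw dir [ 4.75196750e-02 -9.55963205e-03  2.71485725e+01]
```

Call:
drive_tool(plan=[0.05,0,0.5,0,0,0.6,0.05,0,0.5,0,0,0.6,0.05,0,0.5,0,0,0.6,0.05,0,0.5,0,0,0.6,0.05,0,0.5,0,0,0.6])

```text
time_s: 0.57
position: [0.2506, 0.5807, 0.3918]
tcp_rot: [0.001, -0.05, 0.999, 0.001]
contact_force: [0.5, 1.0, 0.1]
grip_width: 0.095
```

Call:
drive_tool(plan=[0.15,-0.48,0.05,0,0,0,0.15,-0.48,0.05,0,0,0,0.15,-0.48,0.05,0,0,0,0.15,-0.48,0.05,0,0,0,0.15,-0.48,0.05,0,0,0])

```text
time_s: 0.98
position: [0.3106, 0.3866, 0.4088]
tcp_rot: [0.0, -0.047, 0.999, -0.0]
contact_force: [0.3, -0.0, -0.4]
grip_width: 0.0952
```

Call:
drive_tool(plan=[0.15,-0.48,0,0.35,0.035,0,0.15,-0.48,0,0.35,0.035,0,0.15,-0.48,0,0.35,0.035,0,0.15,-0.48,0,0.35,0.035,0,0.15,-0.48,0,0.35,0.035,0])

```text
time_s: 1.4
position: [0.3667, 0.2058, 0.4088]
tcp_rot: [-0.007, -0.046, 0.989, 0.138]
contact_force: [1.3, 0.8, -0.5]
grip_width: 0.095
```

Call:
drive_tool(plan=[0.2,-0.45,0,0.385,0.037,0,0.2,-0.45,0,0.385,0.037,0,0.2,-0.45,0,0.385,0.037,0,0.2,-0.45,0,0.385,0.037,0,0.2,-0.45,0,0.385,0.037,0])

```text
time_s: 1.82
position: [0.4383, 0.0453, 0.4078]
tcp_rot: [-0.015, -0.044, 0.957, 0.287]
contact_force: [0.9, 1.5, -0.0]
grip_width: 0.0952
```

Call:
drive_tool(plan=[0.04,-0.15,0,0,0,0,0.04,-0.15,0,0,0,0,0.04,-0.15,0,0,0,0,0.04,-0.15,0,0,0,0], gripper=0.5)

```text
time_s: 2.15
position: [0.4545, -0.0127, 0.4078]
tcp_rot: [-0.015, -0.044, 0.957, 0.286]
contact_force: [0.3, 0.1, 0.4]
grip_width: 0.0738
```

```bash
python3 - <<'E'
from h import *
from station import arm,vision
c=vision.capture("wrist"); pickle.dump(c,open("w1.pkl","wb")); o=arm.get_obs()
print(o["position"],o["tcp_rot"],o["grip_width"],c["origin"])
i=cv2.cvtColor(c["pixels"],cv2.COLOR_RGB2BGR)
i=cv2.resize(i,(800,600),interpolation=cv2.INTER_CUBIC)
v=[.46335,.16344,.096]
for q in [(-.1,0,.251),(.05,0,.251),(-.1,.136,.251),(.05,.136,.251),(.086,.142,.235),(-.065,-.07,.13),(.015,-.07,.13),(-.044,-.28,.109),(.044,-.28,.109)]:
    p=proj(c,T(v,q))[0]; print(q,np.round(p,1)); cv2.drawMarker(i,tuple(int(a) for a in p*1.5625),(0,0,255),0,12)
cv2.imwrite("pics/w1.png",i)
E
```

```text
[ 0.45415731 -0.01176275  0.40817654] [-0.01475096 -0.04441887  0.95711766  0.2858936 ] 0.06976916543685172 [ 0.39745908 -0.12563831  0.57099866]
(-0.1, 0, 0.251) [309.8 110.5]
(0.05, 0, 0.251) [306.6 223.4]
(-0.1, 0.136, 0.251) [378.7 111.3]
(0.05, 0.136, 0.251) [371.3 208. ]
(0.086, 0.142, 0.235) [364.2 225.9]
(-0.065, -0.07, 0.13) [218.5 136.2]
(0.015, -0.07, 0.13) [220.4 189.1]
(-0.044, -0.28, 0.109) [ 55.2 160.3]
(0.044, -0.28, 0.109) [ 66.2 228.8]
```

View pics/w1.png

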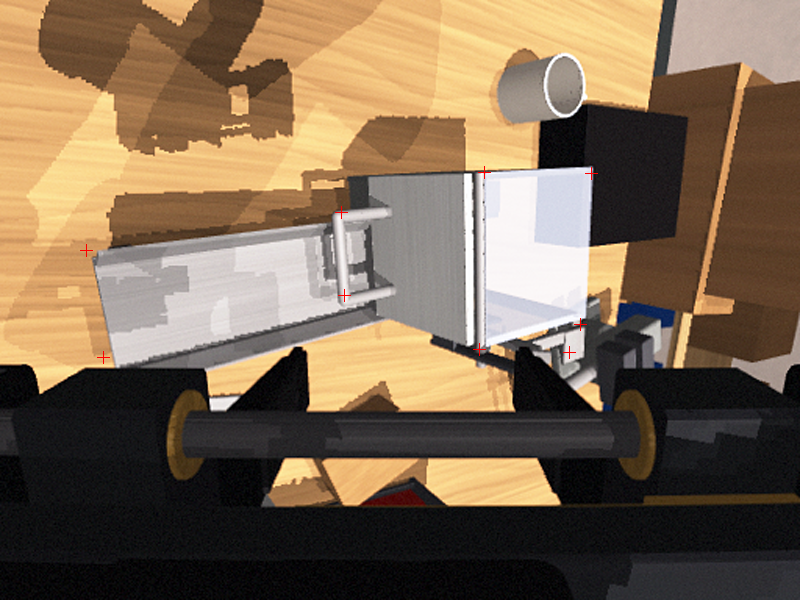

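Wrist view: the predicted marks lie within about 10 px of the features in the 800 px picture. True picks are roof corners (484,171), (592,167), (588,318) and (479,347), handle bar (339,214)–(345,302), and ramp floor end (97,257) and (115,368). I refit with these.

```bash
python3 - <<'E'
from h import *
from scipy.optimize import least_squares
from station import arm
d=pickle.load(open("c0.pkl","rb")); d["w"]=pickle.load(open("w1.pkl","rb"))
S=lambda x,y:("scene",(255+x/2.5,120+y/2.5)); D=lambda x,y:("side",(160+(x-400)/2.5,105+y/2.5))
W=lambda x,y:("w",(x/1.5625,y/1.5625))
pts=[("paddle",S(367,107),(.086,.142,.235)),("roofBR",S(352,85),(.05,.136,.251)),
("roofBL",S(290,12),(-.1,.136,.251)),("rBL",D(415,70),(-.1,.136,.251)),("rBR",D(495,38),(.05,.136,.251)),
("hand",S(156,143),(-.025,-.07,.13)),("hand",D(547,165),(-.025,-.07,.13)),
("wFL",W(484,171),(-.1,0,.251)),("wBL",W(592,167),(-.1,.136,.251)),("wBR",W(588,318),(.05,.136,.251)),("wFR",W(479,347),(.05,0,.251)),
("h",W(339,214),(-.065,-.07,.13)),("h",W(345,300),(.015,-.07,.13)),("r",W(97,257),(-.044,-.28,.109)),("r",W(115,368),(.044,-.28,.109))]
for sel in (pts,pts[7:],pts[11:]):
  f=lambda v:np.concatenate([proj(d[c],T(v,q))[0]-p for n,(c,p),q in sel])
  r=least_squares(f,[.46,.16,.1],x_scale=[.1,.1,.1],loss="soft_l1"); v=r.x; print(v); print(np.round(f(v).reshape(-1,2),1).tolist())
  print("handle",T(v,(-.025,-.07,.13)),"load",T(v,(0,-.225,.102)),"paddle",T(v,(.086,.142,.235)))
E
```

```text
[0.46217579 0.16690762 0.13129998]
[[-0.1, 0.0], [-0.8, -1.9], [-1.6, -1.5], [-1.4, -0.7], [-2.5, -1.1], [3.2, 0.7], [-0.5, 0.4], [0.0, 0.4], [0.1, 0.5], [-2.6, 0.5], [3.0, 0.1], [2.3, 0.3], [2.1, -2.2], [-3.6, 3.0], [-1.7, -0.9]]
handle [0.44655559 0.09423706 0.13      ] load [ 0.49163348 -0.0561557   0.102     ] paddle [0.52884448 0.31894474 0.235     ]
[0.46186161 0.16739098 0.13461633]
[[0.2, 0.2], [0.2, 0.0], [-2.3, 0.0], [3.4, -0.2], [2.5, 0.3], [2.4, -2.3], [-3.2, 3.5], [-1.1, -0.6]]
handle [0.4464825  0.09466903 0.13      ] load [ 0.49205889 -0.05557342  0.102     ] paddle [0.52802572 0.31964836 0.235     ]
[0.46343    0.16873283 0.12567913]
[[3.6, 1.0], [3.0, -1.7], [-1.9, 2.7], [-0.5, -1.2]]
handle [0.44740158 0.09615122 0.13      ] load [ 0.49163342 -0.05449255  0.102     ] paddle [0.53095221 0.32039281 0.235     ]
```

Call:
drive_tool(plan=[0,0.08,-0.42,0,0,0.04,0,0.08,-0.42,0,0,0.04,0,0.08,-0.42,0,0,0.04,0,0.08,-0.42,0,0,0.04,0,0.08,-0.42,0,0,0.04], gripper=0.5)

```text
time_s: 2.62
position: [0.4514, 0.0229, 0.2363]
tcp_rot: [-0.023, -0.06, 0.956, 0.287]
contact_force: [0.4, -0.8, -0.5]
grip_width: 0.0477
```

Call:
drive_tool(plan=[-0.006,0.05,-0.08,0,0,0,-0.009,0.075,-0.12,0,0,0,-0.012,0.1,-0.16,0,0,0,-0.012,0.1,-0.16,0,0,0])

```text
time_s: 2.95
position: [0.4486, 0.062, 0.1763]
tcp_rot: [-0.02, -0.061, 0.956, 0.286]
contact_force: [0.6, -0.1, 0.0]
grip_width: 0.0478
```

```bash
python3 - <<'E'
from h import *
from station import arm,vision
o=arm.get_obs(); print(o["position"],o["tcp_rot"],o["grip_width"],o["contact_force"],o["q"])
ims=[]
for n in ("side","wrist"):
    c=vision.capture(n); i=cv2.cvtColor(c["pixels"],cv2.COLOR_RGB2BGR)
    for P,col in ((o["position"],(0,0,255)),((.446,.092,.13),(0,255,0))):
        p=proj(c,P)[0]; print(n,p); cv2.drawMarker(i,tuple(int(round(a)) for a in p),col,0,7)
    x,y=(160,80) if n=="side" else (110,90)
    ims.append(cv2.resize(i[y:y+150,x:x+200],(400,300) if 0 else (400,300),interpolation=cv2.INTER_CUBIC))
cv2.imwrite("pics/a1.png",np.hstack(ims))
E
```

```text
[0.44863584 0.06197182 0.1762776 ] [-0.02019371 -0.06067852  0.95609223  0.28600347] 0.04776197783871326 [ 0.59116552 -0.14071296  0.0167486 ] [-0.34726817  0.37139532  1.97420073  0.56105683  1.15612583 -2.37010046]
side [223.08711874 164.22436634]
side [218.53029893 171.73450078]
wrist [263.27714884 223.98017472]
wrist [262.87379485 203.3255542 ]
```

View pics/a1.png

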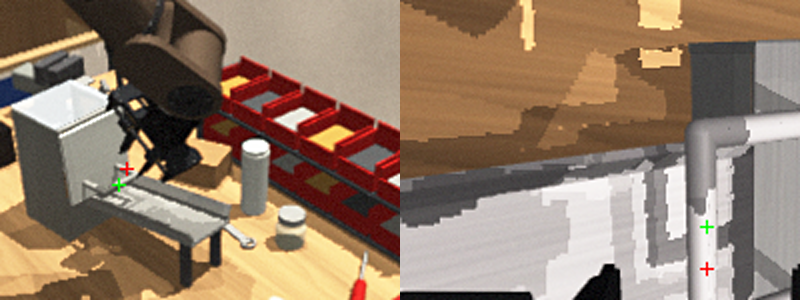

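The picture shows the bar centred on my estimate (wrist crop (703,228) against the mark at (706,228)), so I go on to the grasp.

Call:
drive_tool(plan=[-0.003,0.03,-0.045,0,0,0,-0.006,0.06,-0.09,0,0,0,-0.01,0.1,-0.15,0,0,0,-0.01,0.1,-0.15,0,0,0])

```text
time_s: 3.38
position: [0.4449, 0.1013, 0.1156]
tcp_rot: [-0.02, -0.06, 0.956, 0.286]
contact_force: [-0.5, -1.0, 0.8]
grip_width: 0.0476
```

Call:
drive_tool(plan=[0,0,0,0,0,0,0,0,0,0,0,0,0,0,0,0,0,0,0,0,0,0,0,0,0,0,0,0,0,0], gripper=0)

```text
time_s: 3.8
position: [0.446, 0.0996, 0.1171]
tcp_rot: [-0.018, -0.06, 0.956, 0.285]
contact_force: [0.4, -0.3, 0.0]
grip_width: 0.0195
```

```bash
python3 - <<'E'
import numpy as np
from station import arm
o=arm.get_obs(); print(o["position"],o["grip_width"],o["contact_force"])
h=lambda t:.1346*np.array([-np.sin(.547+t),-np.cos(.547+t)])
last=h(0)
for k in range(4):
    out=[]
    for j in range(5):
        t=1.8*(k*5+j+1)/20; d=h(t)-last
        out+=[f"{-.1247*d[0]/.4:.3f}",f"{.992*d[0]/.4:.3f}",f"{d[1]/.4:.3f}","0","0","0"]
    last=h(t); print(round(t,2),", ".join(out))
for t in (1.84,1.88): print((h(t)-last)/.4)
E
```

```text
[0.44597216 0.09955967 0.11714623] 0.01954440954097209 [ 0.4196609  -0.31305803  0.04899049]
0.45 0.003, -0.025, 0.017, 0, 0, 0, 0.006, -0.048, 0.036, 0, 0, 0, 0.009, -0.070, 0.057, 0, 0, 0, 0.011, -0.089, 0.080, 0, 0, 0, 0.013, -0.107, 0.105, 0, 0, 0
0.9 0.002, -0.015, 0.026, 0, 0, 0, 0.004, -0.028, 0.054, 0, 0, 0, 0.005, -0.038, 0.082, 0, 0, 0, 0.006, -0.046, 0.111, 0, 0, 0, 0.006, -0.051, 0.141, 0, 0, 0
1.35 0.000, -0.002, 0.030, 0, 0, 0, 0.000, -0.002, 0.060, 0, 0, 0, -0.000, 0.001, 0.091, 0, 0, 0, -0.001, 0.007, 0.120, 0, 0, 0, -0.002, 0.015, 0.149, 0, 0, 0
1.8 -0.001, 0.011, 0.028, 0, 0, 0, -0.003, 0.024, 0.055, 0, 0, 0, -0.005, 0.040, 0.081, 0, 0, 0, -0.007, 0.058, 0.105, 0, 0, 0, -0.010, 0.078, 0.128, 0, 0, 0
[0.0096193  0.00941363]
[0.01960735 0.01843507]
```

Call:
drive_tool(plan=[0,0,0,0,0,0,0,0,0,0,0,0,0,0,0,0,0,0])

```text
time_s: 4.05
position: [0.4458, 0.0994, 0.1161]
tcp_rot: [-0.019, -0.06, 0.957, 0.285]
contact_force: [1.2, -5.2, -5.8]
grip_width: 0.0088
```

Call:
drive_tool(plan=[0.003,-0.025,0.017,0,0,0,0.006,-0.048,0.036,0,0,0,0.009,-0.07,0.057,0,0,0,0.011,-0.089,0.08,0,0,0,0.013,-0.107,0.105,0,0,0])

```text
time_s: 4.47
position: [0.4505, 0.057, 0.1591]
tcp_rot: [-0.019, -0.06, 0.956, 0.286]
contact_force: [0.2, 0.1, -0.6]
grip_width: 0.0003
```

Call:
drive_tool(plan=[0.002,-0.015,0.026,0,0,0,0.004,-0.028,0.054,0,0,0,0.005,-0.038,0.082,0,0,0,0.006,-0.046,0.111,0,0,0,0.006,-0.051,0.141,0,0,0])

```text
time_s: 4.88
position: [0.4529, 0.0366, 0.2157]
tcp_rot: [-0.019, -0.06, 0.956, 0.286]
contact_force: [0.8, -0.4, 0.2]
grip_width: 0.0004
```

The grip closed to 0: the bar slipped out. I look again.

```bash
python3 - <<'E'
from h import *
from station import arm,vision
o=arm.get_obs(); ims=[]
for n in ("side","wrist","scene"):
    c=vision.capture(n); i=cv2.cvtColor(c["pixels"],cv2.COLOR_RGB2BGR); pickle.dump(c,open(f"m_{n}.pkl","wb"))
    p=proj(c,o["position"])[0]; print(n,p); cv2.drawMarker(i,tuple(int(round(a)) for a in p),(0,0,255),0,5)
    x,y={"side":(160,80),"wrist":(160,100),"scene":(250,110)}[n]
    ims.append(cv2.resize(i[y:y+150,x:x+150],(400,400),interpolation=cv2.INTER_CUBIC))
cv2.imwrite("pics/b1.png",np.hstack(ims[:2]))
cv2.imwrite("pics/b2.png",ims[2])
E
```

```text
side [227.61601776 157.22846043]
wrist [261.90412698 223.90151113]
scene [308.08110566 163.86991745]
```

View pics/b1.png

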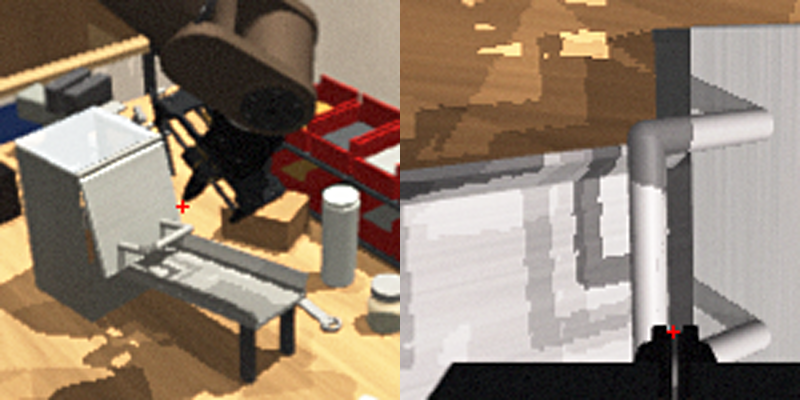

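The door is slightly ajar, with the bar at wrist crop (652,250), below and in front of the closed fingertips. So the bar lies deeper along the tool than I assumed. I measure it from several rays.

```bash
python3 - <<'E'
from h import *
from station import arm
d=pickle.load(open("c0.pkl","rb")); w=pickle.load(open("w1.pkl","rb"))
p1=np.array([.45416,-.01176,.40818]); r1=rot([-.01475,-.04442,.95712,.28589])
off=r1.inv().apply(w["origin"]-p1); ro=r1.inv()*rot(w["attitude"])
a=dict(w); p2=np.array([.44864,.06197,.17628]); r2=rot([-.02019,-.06068,.95609,.286])
a["origin"]=p2+r2.apply(off); a["attitude"]=np.roll((r2*ro).as_quat(),1)
print("check",proj(a,p2)[0], "tool-frame cam offset",off)
m=pickle.load(open("m_wrist.pkl","rb")); o=arm.get_obs()
r3=rot(o["tcp_rot"]); print("pred cam now",o["position"]+r3.apply(off),m["origin"])
R_=[("w1",w,(218.9,164.5)),("a1",a,(261.5,204.)),("scene",d["scene"],(317.4,177.2)),("side",d["side"],(218.8,171.))]
for i in range(4):
    for j in range(i): print(R_[i][0],R_[j][0],*[np.round(t,4) for t in tri(R_[i][1],R_[i][2],R_[j][1],R_[j][2])])
# ajar bar now
b=[(m,(254.5,190.)),]
for z in (.11,.12,.13,.14,.15): print(z,plane(m,(254.5,190),z))
E
```

```text
check [264.51981348 225.21134594] tool-frame cam offset [ 0.06755787 -0.001153   -0.19526337]
pred cam now [ 0.39982583 -0.07875657  0.37807634] [ 0.39976742 -0.07828328  0.38055874]
a1 w1 [0.4477 0.0942 0.1232] 0.0009
scene w1 [0.4464 0.0843 0.1372] 0.0049
scene a1 [0.4446 0.0843 0.1351] 0.0033
side w1 [0.4463 0.0889 0.1345] 0.0014
side a1 [0.4436 0.085  0.1376] 0.0011
side scene [0.4443 0.0843 0.1359] 0.0045
0.11 [0.450688  0.0968659 0.11     ]
0.12 [0.44880594 0.09039229 0.12      ]
0.13 [0.44692389 0.08391868 0.13      ]
0.14 [0.44504184 0.07744507 0.14      ]
0.15 [0.44315979 0.07097146 0.15      ]
```

View pics/b2.png

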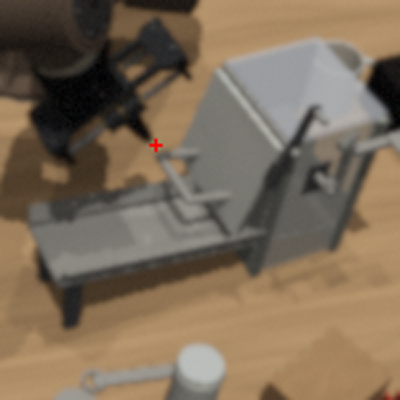

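Scene crop: the door is nearly shut, and the fingertip at (155,145) is clear above the bar. The two wrist views put the bar near the fingertips at my last grasp, which explains the slip. I regrasp deeper along the same line.

Call:
drive_tool(plan=[0,0,0,0,0,0,0,0,0,0,0,0,-0.003,0.02,-0.036,0,0,0,-0.007,0.045,-0.08,0,0,0,-0.011,0.075,-0.132,0,0,0], gripper=0.4)

```text
time_s: 5.45
position: [0.4487, 0.067, 0.1613]
tcp_rot: [-0.019, -0.06, 0.956, 0.285]
contact_force: [0.8, -0.0, -0.9]
grip_width: 0.0284
```

Call:
drive_tool(plan=[0,0,0,0,0,0,-0.003,0.02,-0.035,0,0,0,-0.006,0.04,-0.07,0,0,0,-0.009,0.06,-0.1,0,0,0,-0.009,0.06,-0.1,0,0,0])

```text
time_s: 5.87
position: [0.4442, 0.0916, 0.121]
tcp_rot: [-0.021, -0.06, 0.956, 0.286]
contact_force: [-0.3, -0.5, 0.3]
grip_width: 0.0381
```

Call:
drive_tool(plan=[-0.001,0.007,-0.016,0,0,0,-0.003,0.014,-0.032,0,0,0,-0.003,0.014,-0.032,0,0,0])

```text
time_s: 6.12
position: [0.4437, 0.0965, 0.1088]
tcp_rot: [-0.019, -0.06, 0.956, 0.286]
contact_force: [-0.9, 0.4, -0.0]
grip_width: 0.0378
```

Call:
drive_tool(plan=[0,0,0,0,0,0,0,0,0,0,0,0,0,0,0,0,0,0,0,0,0,0,0,0,0,0,0,0,0,0], gripper=0.08)

```text
time_s: 6.53
position: [0.444, 0.0964, 0.1094]
tcp_rot: [-0.019, -0.06, 0.956, 0.285]
contact_force: [1.0, 0.7, 1.6]
grip_width: 0.0109
```

Call:
drive_tool(plan=[0,0,0,0,0,0,0,0,0,0,0,0,0,0,0,0,0,0])

```text
time_s: 6.78
position: [0.444, 0.0965, 0.1093]
tcp_rot: [-0.019, -0.06, 0.956, 0.285]
contact_force: [-0.6, 0.6, 1.8]
grip_width: 0.0114
```

```bash
python3 - <<'E'
import numpy as np
h=lambda t:.1346*np.array([-np.sin(.547+t),-np.cos(.547+t)])
T=np.linspace(.08,1.80,21)
for k in range(4):
    out=[]
    for j in range(5):
        d=h(T[k*5+j+1])-h(T[k*5])
        out+=[f"{-.1247*d[0]/.4:.3f}",f"{.992*d[0]/.4:.3f}",f"{d[1]/.4:.3f}","0","0","0"]
    print(", ".join(out))
E
```

```text
0.003, -0.022, 0.018, 0, 0, 0, 0.005, -0.043, 0.038, 0, 0, 0, 0.008, -0.062, 0.059, 0, 0, 0, 0.010, -0.080, 0.083, 0, 0, 0, 0.012, -0.095, 0.107, 0, 0, 0
0.002, -0.013, 0.026, 0, 0, 0, 0.003, -0.024, 0.053, 0, 0, 0, 0.004, -0.032, 0.080, 0, 0, 0, 0.005, -0.038, 0.109, 0, 0, 0, 0.005, -0.042, 0.137, 0, 0, 0
0.000, -0.001, 0.029, 0, 0, 0, -0.000, 0.000, 0.058, 0, 0, 0, -0.000, 0.004, 0.086, 0, 0, 0, -0.001, 0.010, 0.115, 0, 0, 0, -0.002, 0.019, 0.142, 0, 0, 0
-0.001, 0.011, 0.027, 0, 0, 0, -0.003, 0.024, 0.052, 0, 0, 0, -0.005, 0.039, 0.077, 0, 0, 0, -0.007, 0.057, 0.100, 0, 0, 0, -0.010, 0.076, 0.122, 0, 0, 0
```

Call:
drive_tool(plan=[0.003,-0.022,0.018,0,0,0,0.005,-0.043,0.038,0,0,0,0.008,-0.062,0.059,0,0,0,0.01,-0.08,0.083,0,0,0,0.012,-0.095,0.107,0,0,0])

```text
time_s: 7.2
position: [0.448, 0.0653, 0.1558]
tcp_rot: [-0.02, -0.059, 0.954, 0.293]
contact_force: [11.8, 65.0, 15.1]
grip_width: 0.0147
```

Call:
drive_tool(plan=[0.002,-0.013,0.026,0,0,0,0.003,-0.024,0.053,0,0,0,0.004,-0.032,0.08,0,0,0,0.005,-0.038,0.109,0,0,0,0.005,-0.042,0.137,0,0,0])

```text
time_s: 7.62
position: [0.4462, 0.0514, 0.2085]
tcp_rot: [-0.024, -0.06, 0.953, 0.295]
contact_force: [-5.2, 81.8, -13.4]
grip_width: 0.0265
```

High +y force: the real arc lies about 10 mm closer to the hinge than I commanded. I ease off first.

Call:
drive_tool(plan=[-0.002,0.015,0,0,0,0,-0.003,0.025,0,0,0,0,-0.003,0.025,0,0,0,0])

```text
time_s: 7.87
position: [0.4472, 0.0544, 0.2069]
tcp_rot: [-0.021, -0.061, 0.956, 0.287]
contact_force: [-4.7, 19.0, -4.2]
grip_width: 0.0111
```

```bash
python3 - <<'E'
from h import *
from station import arm,vision
o=arm.get_obs(); print(o["position"],o["tcp_rot"],o["contact_force"],o["wrist_torque"],o["grip_width"])
ims=[]
for n in ("side","wrist"):
    c=vision.capture(n); i=cv2.cvtColor(c["pixels"],cv2.COLOR_RGB2BGR); pickle.dump(c,open(f"n_{n}.pkl","wb"))
    p=proj(c,o["position"])[0]; cv2.drawMarker(i,tuple(int(round(a)) for a in p),(0,0,255),0,5)
    x,y={"side":(150,70),"wrist":(150,80)}[n]
    ims.append(cv2.resize(i[y:y+200,x:x+200],(400,400),interpolation=cv2.INTER_CUBIC))
cv2.imwrite("pics/c1.png",np.hstack(ims))
E
```

```text
[0.44724686 0.05440141 0.20690959] [-0.02136081 -0.06068374  0.95566408  0.28734539] [-4.67093084 18.99385193 -4.21079111] [2.00878788 0.56724632 0.29623193] 0.011069535469070883
```

View pics/c1.png

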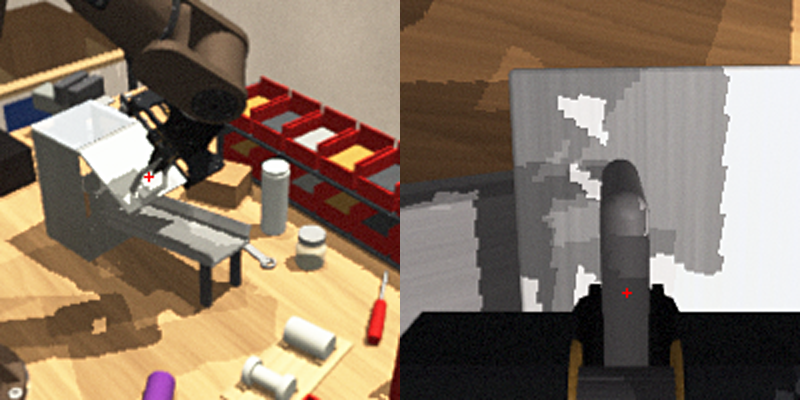

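Call:
drive_tool(plan=[-0.001,0.005,0.027,0,0,0,-0.001,0.008,0.055,0,0,0,-0.001,0.011,0.082,0,0,0,-0.002,0.017,0.11,0,0,0,-0.003,0.026,0.137,0,0,0])

```text
time_s: 8.38
position: [0.4461, 0.0631, 0.2613]
tcp_rot: [-0.022, -0.06, 0.956, 0.286]
contact_force: [-5.8, 11.5, -17.3]
grip_width: 0.0114
```

Call:
drive_tool(plan=[-0.001,0.013,0.026,0,0,0,-0.003,0.026,0.05,0,0,0,-0.005,0.041,0.074,0,0,0,-0.007,0.058,0.096,0,0,0,-0.01,0.077,0.116,0,0,0])

```text
time_s: 8.8
position: [0.4426, 0.0919, 0.3078]
tcp_rot: [-0.021, -0.06, 0.957, 0.284]
contact_force: [-5.6, -5.8, -7.5]
grip_width: 0.0113
```

Call:
drive_tool(plan=[-0.001,0.007,0.005,0,0,0,-0.001,0.007,0.005,0,0,0])

```text
time_s: 8.97
position: [0.4426, 0.0951, 0.3108]
tcp_rot: [-0.02, -0.061, 0.957, 0.284]
contact_force: [-8.8, -8.7, 4.4]
grip_width: 0.0112
```

Call:
drive_tool(plan=[-0.001,0.008,0.006,0,0,0,-0.001,0.008,0.006,0,0,0])

```text
time_s: 9.13
position: [0.4426, 0.0977, 0.3131]
tcp_rot: [-0.019, -0.06, 0.957, 0.284]
contact_force: [-5.8, -8.8, 3.0]
grip_width: 0.0113
```

```bash
python3 - <<'E'
from h import *
from station import arm,vision
o=arm.get_obs(); print(o["position"],o["contact_force"])
c=vision.capture("scene"); i=cv2.cvtColor(c["pixels"],cv2.COLOR_RGB2BGR)
s=vision.capture("side"); j=cv2.cvtColor(s["pixels"],cv2.COLOR_RGB2BGR)
cv2.imwrite("pics/d1.png",np.hstack([cv2.resize(i[90:220,290:420],(400,400),interpolation=2),cv2.resize(j[80:210,150:280],(400,400),interpolation=2)]))
E
```

```text
[0.44258584 0.09773775 0.31309722] [-5.78456449 -8.75440721  3.03648038]
```

View pics/d1.png

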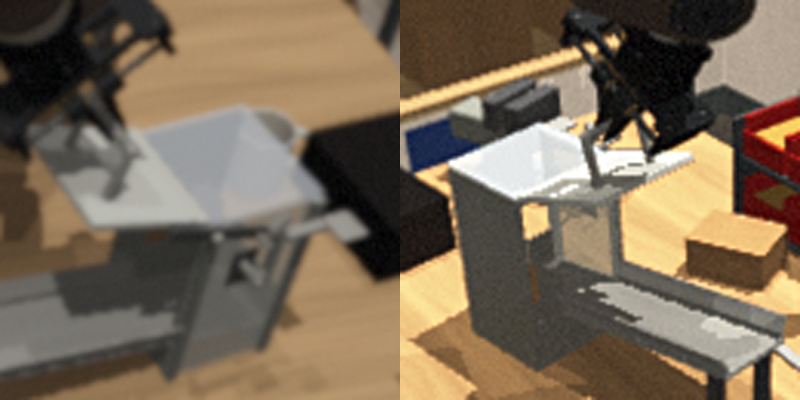

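The door is up, with the panel about level in both crops. I lower it a little onto the stay, let go and back out.

Call:
drive_tool(plan=[0.002,-0.017,-0.016,0,0,0,0.004,-0.034,-0.032,0,0,0,0.004,-0.034,-0.032,0,0,0])

```text
time_s: 9.48
position: [0.4446, 0.0841, 0.2991]
tcp_rot: [-0.02, -0.06, 0.956, 0.285]
contact_force: [-4.4, -5.1, -2.1]
grip_width: 0.0114
```

Call:
drive_tool(plan=[0,0,0,0,0,0,0,0,0,0,0,0,0,0,0,0,0,0,0,0,0,0,0,0], gripper=0.42)

```text
time_s: 9.82
position: [0.4453, 0.0853, 0.2999]
tcp_rot: [-0.019, -0.06, 0.956, 0.285]
contact_force: [-0.2, 0.3, -0.5]
grip_width: 0.0324
```

Call:
drive_tool(plan=[0.004,-0.04,0.06,0,0,0,0.008,-0.08,0.12,0,0,0,0.015,-0.13,0.2,0,0,0,0.022,-0.19,0.29,0,0,0,0.022,-0.19,0.29,0,0,0])

```text
time_s: 10.23
position: [0.4554, 0.0066, 0.4205]
tcp_rot: [-0.015, -0.06, 0.957, 0.284]
contact_force: [0.1, 0.6, 1.2]
grip_width: 0.0402
```

```bash
python3 - <<'E'
from h import *
from station import arm,vision
o=arm.get_obs(); print(o["position"],o["contact_force"],o["q"],o["time_s"])
s=vision.capture("side"); j=s["pixels"][80:210,150:280].astype(int); pickle.dump(s,open("up_side.pkl","wb"))
v=[.4622,.1675,.128]
# panel top-lower edge predictions for several door angles
for t in (1.3,1.72,1.85): print(t,[np.round(proj(s,T(v,(x,-.15*np.sin(t),.245-.15*np.cos(t))))[0],1) for x in (-.1,.05)])
cv2.imwrite("pics/e1.png",cv2.resize(cv2.cvtColor(s["pixels"],cv2.COLOR_RGB2BGR)[80:210,150:280],(600,600),interpolation=2))
E
```

```text
[0.45538927 0.00663837 0.42052599] [0.09303007 0.57771977 1.17597318] [-0.44725144  0.16246741  1.56178198  0.48481065  1.7311756  -2.14196686] 10.2333
1.3 [array([215.1, 169.9]), array([246.1, 153.3])]
1.72 [array([214.6, 154.5]), array([246.5, 138.4])]
1.85 [array([213.4, 149. ]), array([245.5, 133.2])]
```

View pics/e1.png

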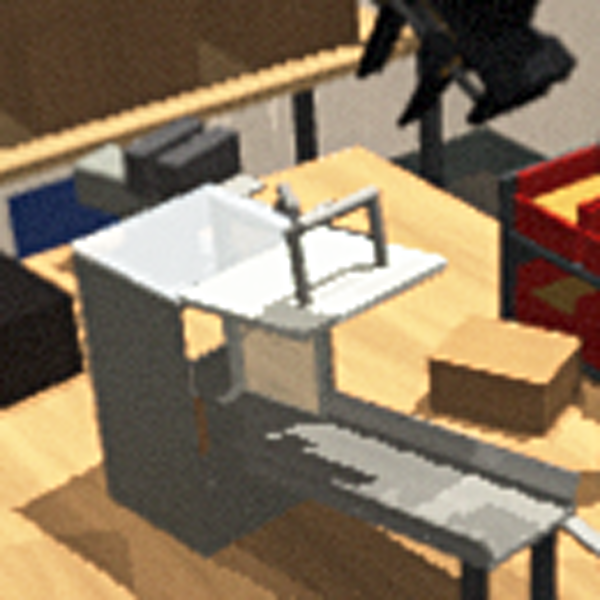

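The door stays up: panel edge at (218,151) and (246,137) in full-frame side pixels, which matches 1.72 rad. I now plan the move to look at the rollers.

```bash
cat >> h.py <<'E'
def calls(p0,r0,p1,r1,n):
    from scipy.spatial.transform import Slerp
    S=Slerp([0,1],R.concatenate([r0,r1])); q=np.linspace(0,1,n+1)
    for a,b in zip(q,q[1:]):
        m,k=move(p0+(np.array(p1)-p0)*a,S([a])[0],p0+(np.array(p1)-p0)*b,S([b])[0]); print(np.round(m,3).tolist(),"rows",round(k,1))
E
python3 - <<'E'
from h import *
from station import arm
d=pickle.load(open("c0.pkl","rb"))
for n,a,b in (("grooved",(198.1,206.9),(284.1,258.8)),("plain",(211.5,232.7),(304.6,237.9))): print(n,tri(d["scene"],a,d["side"],b),plane(d["scene"],a,.029),plane(d["side"],b,.029))
print("box handle",plane(d["scene"],(160,280),.2),plane(d["scene"],(147,228),.2),"bin",plane(d["side"],(302,300),.07))
o=arm.get_obs(); p0,r0=o["position"],rot(o["tcp_rot"])
psi=np.radians(13.5); r1=dispR(psi-np.pi/2)
calls(p0,r0,(.46,-.36,.28),r1,3)
E
```

```text
grooved (array([ 0.40049528, -0.32201477,  0.02988954]), np.float64(0.00044908901171979143)) [ 0.39963356 -0.3217981   0.029     ] [ 0.40114151 -0.32163924  0.029     ]
plain (array([ 0.51757353, -0.2947217 ,  0.03058631]), np.float64(0.0014007531664380643)) [ 0.51604923 -0.29402311  0.029     ] [ 0.51896158 -0.29433366  0.029     ]
box handle [ 0.7482346  -0.45219783  0.2       ] [ 0.5804226 -0.4749386  0.2      ] bin [ 0.30604714 -0.49500798  0.07      ]
[0.004, -0.306, -0.115, -0.219, 0.153, -0.601] rows 4.1
[0.004, -0.306, -0.115, -0.219, 0.153, -0.601] rows 4.1
[0.004, -0.306, -0.115, -0.219, 0.153, -0.601] rows 4.1
```

Call:
drive_tool(plan=[-0.046,-0.274,-0.183,-0.219,0.153,-0.601,-0.046,-0.274,-0.183,-0.219,0.153,-0.601,-0.046,-0.274,-0.183,-0.219,0.153,-0.601,-0.046,-0.274,-0.183,-0.219,0.153,-0.601,-0.046,-0.274,-0.183,-0.219,0.153,-0.601], gripper=0.7)

```text
time_s: 10.7
position: [0.4346, -0.1007, 0.3409]
tcp_rot: [-0.015, 0.188, 0.961, 0.202]
contact_force: [-0.6, 0.1, 0.3]
grip_width: 0.0652
```

Call:
drive_tool(plan=[-0.046,-0.274,-0.183,-0.219,0.153,-0.601,-0.046,-0.274,-0.183,-0.219,0.153,-0.601,-0.046,-0.274,-0.183,-0.219,0.153,-0.601,-0.046,-0.274,-0.183,-0.219,0.153,-0.601,-0.046,-0.274,-0.183,-0.219,0.153,-0.601])

```text
time_s: 11.12
position: [0.4169, -0.2095, 0.2681]
tcp_rot: [-0.009, 0.417, 0.903, 0.106]
contact_force: [0.3, -0.3, -0.5]
grip_width: 0.0666
```

Call:
drive_tool(plan=[-0.046,-0.274,-0.183,-0.219,0.153,-0.601,-0.046,-0.274,-0.183,-0.219,0.153,-0.601,-0.046,-0.274,-0.183,-0.219,0.153,-0.601,-0.046,-0.274,-0.183,-0.219,0.153,-0.601,-0.046,-0.274,-0.183,-0.219,0.153,-0.601])

```text
time_s: 11.53
position: [0.3991, -0.3188, 0.1951]
tcp_rot: [-0.002, 0.62, 0.785, 0.003]
contact_force: [1.1, -0.5, 0.5]
grip_width: 0.0666
```

```bash
python3 - <<'E'
from h import *
from station import arm,vision
o=arm.get_obs(); p0,r0=o["position"],rot(o["tcp_rot"]); print(p0,r0.as_matrix().round(3).tolist(),o["q"],o["grip_width"])
print(move(p0,r0,(.4004,-.322,.08),dispR(np.radians(13.2)-np.pi/2)))
s=vision.capture("side"); u=pickle.load(open("up_side.pkl","rb"))
a=s["pixels"][100:170,180:250].astype(int);b=u["pixels"][100:170,180:250].astype(int)
print("door moved px frac",(abs(a-b).max(2)>40).mean())
c=vision.capture("wrist"); pickle.dump(c,open("w2.pkl","wb"))
hsv=cv2.cvtColor(c["pixels"],cv2.COLOR_RGB2HSV); m=((hsv[...,1]<60)&(hsv[...,2]>110)).astype(np.uint8)
for k in cv2.findContours(m,0,2)[0]:
    if cv2.contourArea(k)>300: print(cv2.minAreaRect(k))
print(proj(c,[(.4004,-.322,.03),(.5176,-.2945,.03)]))
E
```

```text
[ 0.39905239 -0.31882499  0.19505498] [[-0.231, 0.973, 0.0], [0.973, 0.231, 0.007], [0.007, 0.002, -1.0]] [-0.80652131  0.32369606  1.82342802  0.00613992  0.99939324 -1.04337832] 0.06664280044205961
(array([ 0.00336903, -0.00793753, -0.28763744, -0.00906832,  0.00042962,
       -0.0039983 ]), np.float64(2.7603517140162204))
door moved px frac 0.10183673469387755
((261.0898132324219, 213.3218994140625), (13.670684814453125, 38.2022705078125), 88.45184326171875)
((261.11492919921875, 180.59161376953125), (23.37224578857422, 51.095550537109375), 1.6846843957901)
((367.0465393066406, 184.0575408935547), (38.83805465698242, 74.3261947631836), 6.009006023406982)
[[261.643649   182.84788316]
 [366.91425829 183.64058555]]
```

Call:
drive_tool(plan=[0.003,-0.008,-0.3,-0.009,0,0,0.003,-0.008,-0.3,-0.009,0,0,0.003,-0.008,-0.3,-0.009,0,0,0.003,-0.008,-0.38,-0.009,0,0,0.003,-0.008,-0.448,-0.009,0,0])

```text
time_s: 12.05
position: [0.4005, -0.3216, 0.0161]
tcp_rot: [0.001, 0.617, 0.787, 0.001]
contact_force: [0.1, 0.1, 0.1]
grip_width: 0.067
```

Call:
drive_tool(plan=[0,0,0,0,0,0,0,0,0,0,0,0,0,0,0,0,0,0,0,0,0,0,0,0,0,0,0,0,0,0], gripper=0)

```text
time_s: 12.47
position: [0.4007, -0.3232, 0.0187]
tcp_rot: [0.003, 0.619, 0.785, 0.0]
contact_force: [-0.2, -0.1, 0.1]
grip_width: 0.0384
```

Call:
drive_tool(plan=[0,0,0,0,0,0,0,0,0,0,0,0,0,0,0,0,0,0,0,0,0,0,0,0])

```text
time_s: 12.8
position: [0.3999, -0.3228, 0.017]
tcp_rot: [0.002, 0.619, 0.785, 0.0]
contact_force: [0.8, 0.3, 0.7]
grip_width: 0.0119
```

Call:
drive_tool(plan=[0,0,0.1,0,0,0,0,0,0.2,0,0,0,0,0,0.3,0,0,0,0,0,0.4,0,0,0,0,0,0.5,0,0,0])

```text
time_s: 13.22
position: [0.3995, -0.3223, 0.2189]
tcp_rot: [0.001, 0.619, 0.785, 0.0]
contact_force: [0.4, -0.4, -0.9]
grip_width: 0.0003
```

```bash
python3 - <<'E'
from h import *
from station import arm,vision
from scipy.optimize import least_squares
o=arm.get_obs(); p0,r0=o["position"],rot(o["tcp_rot"]); print(p0,o["grip_width"],o["contact_force"])
v=[.4622,.1675,.128]
# place: tilt 20deg, roller centre at disp y -.235
t=np.radians(20); y=-.235; zf=.070+.235*np.tan(.14); c=np.array([0,y-.023*-np.sin(.14)*0-.0,zf+.023/np.cos(.14)])
print("roller centre disp",c, "world",T(v,c))
rt=dispR(v[2],t); tz=rt.as_matrix()[:,2]
tcp=T(v,c)+.019*tz; print("tcp place",tcp)
hov=tcp-.10*tz; print("hover",hov); calls(p0,r0,hov+[0,0,.03],rt,3)
E
```

```text
[ 0.39951144 -0.32233203  0.2189121 ] 0.00028358419605909997 [ 0.38985661 -0.41693621 -0.87001915]
roller centre disp [ 0.        -0.235      0.1263439] world [ 0.49219793 -0.06557751  0.1263439 ]
tcp place [ 0.49136841 -0.05913229  0.10848974]
hover [ 0.49573432 -0.0930545   0.202459  ]
[0.08, 0.191, 0.011, 0.133, -0.091, 0.615] rows 4.0
[0.08, 0.191, 0.011, 0.133, -0.091, 0.615] rows 4.0
[0.08, 0.191, 0.011, 0.133, -0.091, 0.615] rows 4.0
```

The grip closed on air again, so I check before retrying.

```bash
python3 - <<'E'
from h import *
from station import arm,vision
o=arm.get_obs(); c=vision.capture("wrist"); d=vision.capture("scene"); e=vision.capture("side")
print(proj(c,[(.4004,-.322,.03),(.5176,-.2945,.03),o["position"]]))
for n,k,(x0,y0,x1,y1) in (("w",c,(0,0,512,384)),("scene",d,(180,195,235,255)),("side",e,(262,222,325,280))):
    hsv=cv2.cvtColor(k["pixels"][y0:y1,x0:x1],cv2.COLOR_RGB2HSV); m=((hsv[...,1]<60)&(hsv[...,2]>90)).astype(np.uint8)
    for q in cv2.findContours(m,0,2)[0]:
        if cv2.contourArea(q)>40:
            M=cv2.moments(q); ctr=(M["m10"]/M["m00"]+x0,M["m01"]/M["m00"]+y0); print(n,np.round(ctr,1),M["m00"],plane(k,ctr,.029))
pickle.dump(dict(w=c,scene=d,side=e),open("c5.pkl","wb"))
I=lambda k:cv2.cvtColor(k["pixels"],cv2.COLOR_RGB2BGR)
cv2.imwrite("pics/f1.png",np.hstack([cv2.resize(I(c)[100:300,160:400],(480,400),interpolation=2),cv2.resize(I(e)[150:300,240:360],(320,400),interpolation=2)]))
E
```

```text
[[262.71559352 174.39057107]
 [362.46572154 174.76208436]
 [261.98271722 227.08381559]]
w [383.6 320.5] 130.5 [ 0.60903432 -0.48137195  0.029     ]
w [498.1 200.7] 84.0 [ 0.69570489 -0.28585986  0.029     ]
w [262.  202.7] 379.0 [ 0.40777787 -0.35679978  0.029     ]
w [362.1 175.2] 2481.0 [ 0.51763908 -0.29526133  0.029     ]
w [262.2 165.7] 1353.0 [ 0.39740243 -0.31205388  0.029     ]
w [499.   11.8] 511.0 [ 0.61184303 -0.08418611  0.029     ]
scene [211.5 232.8] 314.0 [ 0.51629969 -0.29402031  0.029     ]
scene [198.4 207.1] 206.5 [ 0.4007614  -0.32074334  0.029     ]
side [284.3 259.3] 261.5 [ 0.4002127  -0.32372389  0.029     ]
side [304.2 238.1] 314.0 [ 0.5172461  -0.29431548  0.029     ]
```

View pics/f1.png

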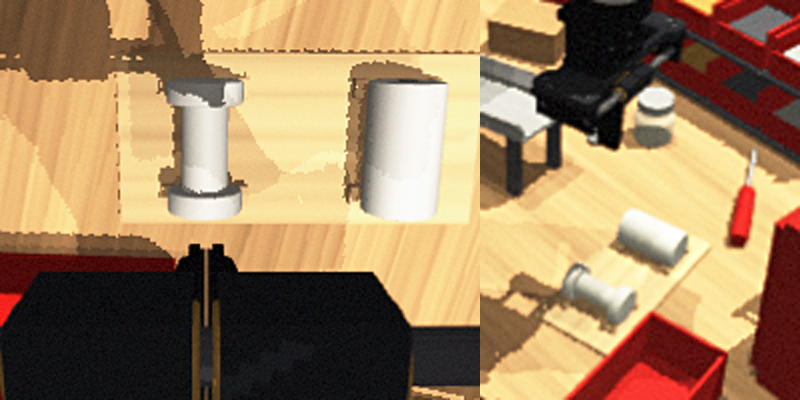

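The rollers have not moved. In the wrist crop the fingertips end (row ~244) on the roller's line but clearly short of where the TCP should be. Both misses fit fingertips that really end about 25 mm behind the reported TCP. I go lower in small steps and watch the force.

Call:
drive_tool(plan=[0.002,0,-0.2,0,0,0,0.002,0,-0.3,0,0,0,0.002,0,-0.4,0,0,0,0.002,0,-0.48,0,0,0,0.002,0,-0.51,0,0,0], gripper=0.7)

```text
time_s: 13.78
position: [0.3995, -0.3216, 0.0095]
tcp_rot: [0.0, 0.619, 0.785, 0.0]
contact_force: [0.6, -1.8, -1.1]
grip_width: 0.0284
```

Call:
drive_tool(plan=[0,0,-0.01,0,0,0,0,0,-0.015,0,0,0,0,0,-0.015,0,0,0])

```text
time_s: 14.03
position: [0.4007, -0.3228, 0.0072]
tcp_rot: [0.001, 0.619, 0.785, 0.0]
contact_force: [0.4, 0.0, 0.8]
grip_width: 0.0483
```

Call:
drive_tool(plan=[0,0,-0.005,0,0,0,0,0,-0.01,0,0,0,0,0,-0.015,0,0,0,0,0,-0.015,0,0,0])

```text
time_s: 14.37
position: [0.4009, -0.323, 0.0015]
tcp_rot: [0.002, 0.619, 0.785, 0.0]
contact_force: [-0.2, -0.7, 0.3]
grip_width: 0.0659
```

No contact at 1.5 mm, although the plate's top is at 6 mm. So the fingers really are shorter than reported.

Call:
drive_tool(plan=[0,0,-0.006,0,0,0,0,0,-0.012,0,0,0,0,0,-0.012,0,0,0])

```text
time_s: 14.62
position: [0.4006, -0.3226, -0.0043]
tcp_rot: [0.001, 0.619, 0.785, 0.0]
contact_force: [-0.7, -0.0, -0.7]
grip_width: 0.0665
```

Call:
drive_tool(plan=[0,0,-0.006,0,0,0,0,0,-0.01,0,0,0,0,0,-0.01,0,0,0])

```text
time_s: 14.87
position: [0.4006, -0.3226, -0.0084]
tcp_rot: [0.001, 0.62, 0.785, 0.0]
contact_force: [-0.3, -1.0, -0.1]
grip_width: 0.0667
```

Call:
drive_tool(plan=[0,0,-0.006,0,0,0,0,0,-0.01,0,0,0,0,0,-0.01,0,0,0])

```text
time_s: 15.12
position: [0.4006, -0.3226, -0.0124]
tcp_rot: [0.001, 0.619, 0.785, 0.0]
contact_force: [-0.4, -0.1, -0.1]
grip_width: 0.0667
```

Call:
drive_tool(plan=[0,0,0,0,0,0,0,0,0,0,0,0,0,0,0,0,0,0,0,0,0,0,0,0,0,0,0,0,0,0], gripper=0.15)

```text
time_s: 15.53
position: [0.4007, -0.3227, -0.0119]
tcp_rot: [0.002, 0.619, 0.785, 0.0]
contact_force: [-0.1, 0.3, 0.4]
grip_width: 0.0387
```

Call:
drive_tool(plan=[0,0,0,0,0,0,0,0,0,0,0,0,0,0,0,0,0,0,0,0,0,0,0,0])

```text
time_s: 15.87
position: [0.4007, -0.3227, -0.012]
tcp_rot: [0.001, 0.619, 0.785, 0.0]
contact_force: [0.2, 0.4, 0.3]
grip_width: 0.0271
```

Gripped at 27 mm (waist is 28), with the roller's centre 41 mm behind the reported TCP. I lift and plan the carry.

Call:
drive_tool(plan=[0,0,0.08,0,0,0,0,0,0.18,0,0,0,0,0,0.28,0,0,0,0,0,0.38,0,0,0,0,0,0.48,0,0,0])

```text
time_s: 16.28
position: [0.4002, -0.3222, 0.1818]
tcp_rot: [0.001, 0.62, 0.785, 0.0]
contact_force: [0.8, -1.3, -1.8]
grip_width: 0.0276
```

```bash
python3 - <<'E'
from h import *
from station import arm
o=arm.get_obs(); p0,r0=o["position"],rot(o["tcp_rot"]); print(p0,o["grip_width"])
v=[.4622,.1675,.128]; t=np.radians(20)
c=np.array([0,-.235,.070+.235*np.tan(.14)+.023/np.cos(.14)+.002]); rt=dispR(v[2],t); tz=rt.as_matrix()[:,2]
tcp=T(v,c)+.041*tz; hov=tcp-.10*tz+[0,0,.02]
print("tcp",tcp,"hov",hov,"tz",tz); calls(p0,r0,hov,rt,3); print(move(hov,rt,tcp,rt))
E
```

```text
[ 0.40017679 -0.32216314  0.18176709] 0.02758096387627939
tcp [ 0.4904079 -0.0516694  0.0898165] hov [ 0.49477382 -0.08559161  0.20378577] tz [-0.04365913  0.33922214 -0.93969262]
[0.079, 0.197, 0.018, 0.133, -0.091, 0.615] rows 4.0
[0.079, 0.197, 0.018, 0.133, -0.091, 0.615] rows 4.0
[0.079, 0.197, 0.018, 0.133, -0.091, 0.615] rows 4.0
(array([-0.01091478,  0.08480553, -0.28492316,  0.        ,  0.        ,
        0.        ]), np.float64(2.8534923720233145))
```

Call:
drive_tool(plan=[0.079,0.197,0.018,0.133,-0.091,0.615,0.079,0.197,0.018,0.133,-0.091,0.615,0.079,0.197,0.018,0.133,-0.091,0.615,0.079,0.197,0.018,0.133,-0.091,0.615,0.079,0.197,0.018,0.133,-0.091,0.615])

```text
time_s: 16.7
position: [0.4323, -0.2437, 0.1871]
tcp_rot: [-0.003, 0.409, 0.91, 0.064]
contact_force: [0.1, -0.2, -3.9]
grip_width: 0.0273
```

Call:
drive_tool(plan=[0.079,0.197,0.018,0.133,-0.091,0.615,0.079,0.197,0.018,0.133,-0.091,0.615,0.079,0.197,0.018,0.133,-0.091,0.615,0.079,0.197,0.018,0.133,-0.091,0.615,0.079,0.197,0.018,0.133,-0.091,0.615])

```text
time_s: 17.12
position: [0.464, -0.1653, 0.1939]
tcp_rot: [-0.008, 0.18, 0.976, 0.122]
contact_force: [-0.8, -0.3, -3.8]
grip_width: 0.0274
```

Call:
drive_tool(plan=[0.079,0.197,0.018,0.133,-0.091,0.615,0.079,0.197,0.018,0.133,-0.091,0.615,0.079,0.197,0.018,0.133,-0.091,0.615,0.079,0.197,0.018,0.133,-0.091,0.615,0.079,0.197,0.018,0.133,-0.091,0.615])

```text
time_s: 17.53
position: [0.4957, -0.0866, 0.2009]
tcp_rot: [-0.012, -0.062, 0.983, 0.173]
contact_force: [-1.2, -0.3, -3.5]
grip_width: 0.0276
```

```bash
python3 - <<'E'
from h import *
from station import arm,vision
o=arm.get_obs(); p0,r0=o["position"],rot(o["tcp_rot"]); print(p0,o["grip_width"],o["q"])
v=[.4622,.1675,.128]; rt=dispR(v[2],np.radians(20))
print(move(p0,r0,(.4904,-.0517,.0898),rt))
c=vision.capture("wrist"); pickle.dump(c,open("w3.pkl","wb"))
# ramp floor end corners predicted
for q in [(-.054,-.28,.136),(.054,-.28,.136),(-.054,-.2,.125),(-.044,-.28,.109),(0,-.235,.126)]: print(q,proj(c,T(v,q))[0].round(1))
cv2.imwrite("pics/w3.png",cv2.cvtColor(c["pixels"],cv2.COLOR_RGB2BGR))
E
```

```text
[ 0.49567473 -0.08660248  0.20093005] 0.027554353310612616 [-0.47472103  0.38020561  1.76881166  0.3045377   1.21244589 -2.31120538]
(array([-0.01318682,  0.08725619, -0.27782514,  0.00080321, -0.00193119,
        0.00149803]), np.float64(2.7961974827146934))
(-0.054, -0.28, 0.136) [203.5 133.9]
(0.054, -0.28, 0.136) [209.5 265.4]
(-0.054, -0.2, 0.125) [293.5 131.4]
(-0.044, -0.28, 0.109) [198.4 144.5]
(0, -0.235, 0.126) [256.1 195.5]
```

```bash
python3 - <<'E'
from h import *
c=pickle.load(open("w3.pkl","rb")); v=[.4622,.1675,.128]
S=cv2.cvtColor(c["pixels"],cv2.COLOR_RGB2HSV)
for u in (215,235,255,275,290):
    print(u,"sat",S[100:176:3,u,1].tolist()); print("   val",S[100:176:3,u,2].tolist())
for y in (-.27,-.25,-.235,-.22,-.2):
    z=.07-y*.141; print(y,[proj(c,T(v,(x,y,z+h)))[0].round(1).tolist() for x,h in ((-.0545,.027),(-.044,.0),(-.04,.023))])
E
```

```text
215 sat [140, 141, 137, 135, 137, 137, 136, 135, 136, 140, 129, 31, 14, 3, 16, 11, 8, 14, 11, 13, 8, 13, 11, 11, 8, 10]
   val [162, 165, 173, 172, 170, 169, 174, 161, 148, 149, 103, 122, 129, 87, 95, 96, 92, 141, 91, 138, 134, 136, 116, 205, 201, 207]
235 sat [131, 135, 139, 135, 137, 136, 131, 136, 136, 133, 135, 8, 4, 24, 11, 13, 13, 11, 14, 14, 2, 6, 4, 20, 15, 24]
   val [156, 162, 173, 170, 164, 169, 164, 169, 152, 142, 102, 127, 123, 94, 95, 96, 141, 141, 142, 141, 136, 136, 135, 103, 103, 106]
255 sat [138, 135, 136, 139, 134, 143, 138, 134, 142, 134, 137, 10, 8, 13, 8, 16, 15, 9, 13, 13, 6, 11, 16, 24, 28, 26]
   val [165, 153, 174, 173, 168, 159, 161, 158, 163, 148, 93, 123, 97, 97, 94, 96, 133, 142, 135, 139, 138, 134, 212, 105, 99, 108]
275 sat [131, 137, 131, 143, 134, 135, 133, 131, 140, 139, 68, 9, 13, 10, 11, 11, 11, 8, 5, 4, 5, 4, 12, 18, 26, 34]
   val [113, 108, 97, 109, 116, 113, 111, 111, 109, 110, 138, 206, 180, 176, 93, 117, 140, 135, 244, 235, 235, 235, 232, 101, 108, 105]
290 sat [137, 143, 134, 130, 126, 136, 141, 134, 137, 133, 28, 15, 3, 14, 8, 10, 9, 8, 4, 5, 8, 7, 5, 25, 20, 24]
   val [110, 105, 110, 112, 117, 111, 114, 110, 110, 107, 118, 132, 85, 93, 91, 134, 135, 238, 236, 236, 233, 235, 248, 102, 104, 108]
-0.27 [[216.3, 132.9], [210.0, 144.0], [215.8, 151.4]]
-0.25 [[240.3, 132.3], [232.0, 143.0], [239.3, 150.1]]
-0.235 [[257.3, 131.8], [247.6, 142.4], [255.8, 149.2]]
-0.22 [[273.4, 131.4], [262.4, 141.7], [271.6, 148.3]]
-0.2 [[293.6, 130.8], [281.2, 140.9], [291.4, 147.3]]
```

The lip edge is seen at row 131–132 and predicted at 131.8, so the lane alignment is confirmed. I lower, release and retreat.

Call:
drive_tool(plan=[-0.003,0.02,-0.065,0,0,0,-0.006,0.04,-0.13,0,0,0,-0.009,0.06,-0.19,0,0,0,-0.011,0.075,-0.24,0,0,0,-0.013,0.087,-0.278,0,0,0])

```text
time_s: 18.0
position: [0.4901, -0.0517, 0.0892]
tcp_rot: [-0.011, -0.058, 0.983, 0.172]
contact_force: [-0.2, -2.7, 5.8]
grip_width: 0.0273
```

Call:
drive_tool(plan=[0,0,0,0,0,0,0,0,0,0,0,0])

```text
time_s: 18.17
position: [0.4899, -0.0519, 0.0904]
tcp_rot: [-0.012, -0.06, 0.983, 0.173]
contact_force: [0.2, -0.4, -2.5]
grip_width: 0.0277
```

Call:
drive_tool(plan=[0,0,0,0,0,0,0,0,0,0,0,0,0,0,0,0,0,0,0,0,0,0,0,0,0,0,0,0,0,0], gripper=0.75)

```text
time_s: 18.58
position: [0.4901, -0.049, 0.0924]
tcp_rot: [-0.011, -0.062, 0.982, 0.176]
contact_force: [-0.9, 28.7, 33.0]
grip_width: 0.055
```

Call:
drive_tool(plan=[0.002,-0.015,0.04,0,0,0,0.005,-0.036,0.1,0,0,0,0.009,-0.072,0.2,0,0,0,0.013,-0.1,0.28,0,0,0,0.013,-0.1,0.28,0,0,0])

```text
time_s: 19.0
position: [0.4978, -0.0941, 0.2081]
tcp_rot: [-0.007, -0.063, 0.983, 0.171]
contact_force: [0.0, -0.1, 0.7]
grip_width: 0.0713
```

```bash
python3 - <<'E'
from h import *
from station import arm,vision
o=arm.get_obs(); p0,r0=o["position"],rot(o["tcp_rot"]); print(p0,o["grip_width"],o["contact_force"],o["time_s"])
calls(p0,r0,(.5176,-.2955,.19),dispR(np.radians(13.2)-np.pi/2),3)
c=vision.capture("wrist"); hsv=cv2.cvtColor(c["pixels"],cv2.COLOR_RGB2HSV)
v=[.4622,.1675,.128]
print("load spot px",proj(c,T(v,(0,-.235,.126)))[0])
for y in (-.235,-.2,-.17): p=proj(c,T(v,(-.03,y,.09-y*.141)))[0].astype(int); print(y,p,hsv[p[1]-2:p[1]+3,p[0]-2:p[0]+3,2].mean())
I=lambda k:cv2.cvtColor(k["pixels"],cv2.COLOR_RGB2BGR)
s=vision.capture("side");g=vision.capture("scene"); pickle.dump(dict(s=s,g=g,w=c),open("g.pkl","wb"))
cv2.imwrite("pics/g1.png",np.hstack([cv2.resize(I(s)[80:230,150:300],(400,400),interpolation=2),cv2.resize(I(g)[90:240,250:400],(400,400),interpolation=2)]))
E
```

```text
[ 0.49779202 -0.09409698  0.20809862] 0.0712677249560697 [ 0.03799622 -0.08565643  0.65113272] 19.0
[0.017, -0.168, -0.015, -0.129, 0.094, -0.617] rows 4.0
[0.017, -0.168, -0.015, -0.129, 0.094, -0.617] rows 4.0
[0.017, -0.168, -0.015, -0.129, 0.094, -0.617] rows 4.0
load spot px [262.19720774 190.92437696]
-0.235 [261 157] 222.24
-0.2 [294 154] 224.52
-0.17 [321 152] 115.08
```

```bash
python3 - <<'E'
from h import *
g=pickle.load(open("g.pkl","rb")); c=pickle.load(open("c5.pkl","rb")); v=[.4622,.1675,.128]
for n,a,b in (("scene",c["scene"],g["g"]),("side",c["side"],g["s"])):
    for nm,q in (("load",(0,-.235,.126)),("mid",(0,-.1,.107)),("rest",(0,.107,.078))):
        p=proj(b,T(v,q))[0].astype(int); d=abs(a["pixels"].astype(int)-b["pixels"].astype(int)).max(2)
        w=np.s_[p[1]-6:p[1]+7,p[0]-8:p[0]+9]; print(n,nm,p,"diff",d[w].mean().round(1),"before",a["pixels"][w].mean((0,1)).round(),"after",b["pixels"][w].mean((0,1)).round())
E
```

```text
scene load [278 196] diff 25.9 before [147. 144. 138.] after [121. 119. 113.]
scene mid [315 189] diff 30.1 before [73. 72. 68.] after [100.  98.  90.]
scene rest [366 180] diff 1.5 before [90. 88. 84.] after [90. 88. 83.]
side load [254 186] diff 31.3 before [178. 176. 168.] after [188. 185. 175.]
side mid [228 176] diff 28.9 before [147. 143. 133.] after [155. 152. 140.]
side rest [194 163] diff 6.0 before [87. 83. 74.] after [84. 79. 71.]
```

View pics/g1.png

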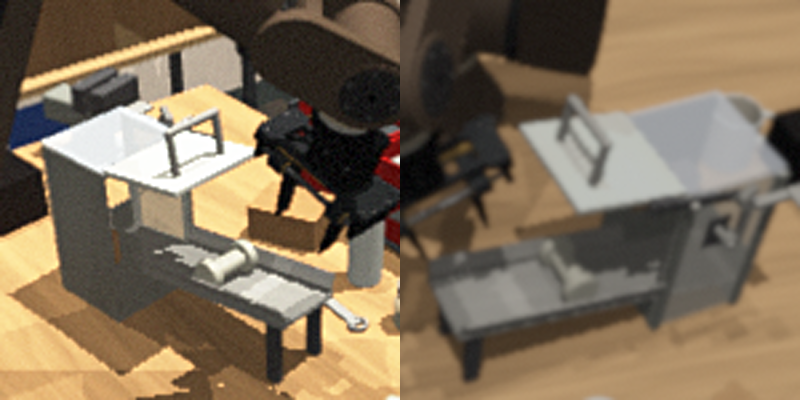

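The pictures show the grooved roller rolling freely down the ramp (side crop (225,262), scene crop (568,272)), well aligned, with the door still held up. I go for the plain one; the rest of the checks will be numeric.

Call:
drive_tool(plan=[0.017,-0.168,-0.015,-0.129,0.094,-0.617,0.017,-0.168,-0.015,-0.129,0.094,-0.617,0.017,-0.168,-0.015,-0.129,0.094,-0.617,0.017,-0.168,-0.015,-0.129,0.094,-0.617,0.017,-0.168,-0.015,-0.129,0.094,-0.617])

```text
time_s: 19.57
position: [0.5014, -0.1579, 0.1952]
tcp_rot: [-0.009, 0.184, 0.975, 0.124]
contact_force: [-0.4, -0.2, 0.2]
grip_width: 0.0717
```

Call:
drive_tool(plan=[0.017,-0.168,-0.015,-0.129,0.094,-0.617,0.017,-0.168,-0.015,-0.129,0.094,-0.617,0.017,-0.168,-0.015,-0.129,0.094,-0.617,0.017,-0.168,-0.015,-0.129,0.094,-0.617,0.017,-0.168,-0.015,-0.129,0.094,-0.617])

```text
time_s: 19.98
position: [0.5087, -0.225, 0.1894]
tcp_rot: [-0.006, 0.415, 0.907, 0.066]
contact_force: [0.6, -0.1, -0.3]
grip_width: 0.0709
```

Call:
drive_tool(plan=[0.017,-0.168,-0.015,-0.129,0.094,-0.617,0.017,-0.168,-0.015,-0.129,0.094,-0.617,0.017,-0.168,-0.015,-0.129,0.094,-0.617,0.017,-0.168,-0.015,-0.129,0.094,-0.617,0.017,-0.168,-0.015,-0.129,0.094,-0.617])

```text
time_s: 20.4
position: [0.5159, -0.2923, 0.1835]
tcp_rot: [-0.002, 0.621, 0.784, 0.004]
contact_force: [0.2, 0.4, -0.4]
grip_width: 0.071
```

```bash
cat > chk.py <<'E'
from h import *
def chk(s,g):
    G=pickle.load(open("g.pkl","rb")); C=pickle.load(open("c5.pkl","rb")); v=[.4622,.1675,.128]
    for n,ref,b in (("side",C["side"],s),("scene",C["scene"],g)):
        P=[proj(b,T(v,(0,y,.093-y*.14)))[0].astype(int) for y in (-.25,-.2,-.15,-.1,-.05)]
        print(n,"lane diff",[int(abs(ref["pixels"].astype(int)-b["pixels"]).max(2)[p[1]-4:p[1]+5,p[0]-4:p[0]+5].mean()) for p in P])
    e=[proj(s,T(v,(x,-.15*np.sin(1.72),.245-.15*np.cos(1.72))))[0] for x in (-.1,.05)]
    m=((e[0]+e[1])/2).astype(int); w=np.s_[m[1]-18:m[1]+8,m[0]-22:m[0]+10]
    print("door region vs held-up:",abs(G["s"]["pixels"][w].astype(int)-s["pixels"][w]).mean().round(1))
E
python3 - <<'E'
from chk import *
from station import arm,vision
s,g,c=[vision.capture(n) for n in ("side","scene","wrist")]; chk(s,g); pickle.dump((s,g,c),open("k.pkl","wb"))
o=arm.get_obs(); p0,r0=o["position"],rot(o["tcp_rot"]); print(p0,o["grip_width"],o["q"][5])
print(move(p0,r0,(.5176,-.2955,-.007),dispR(np.radians(13.2)-np.pi/2)))
hsv=cv2.cvtColor(c["pixels"],cv2.COLOR_RGB2HSV); m=((hsv[...,1]<60)&(hsv[...,2]>110)).astype(np.uint8)
for k in cv2.findContours(m,0,2)[0]:
    if cv2.contourArea(k)>800: print(cv2.minAreaRect(k))
print(proj(c,(.5176,-.2945,.03)))
E
```

```text
side lane diff [43, 4, 4, 4, 4]
scene lane diff [3, 4, 3, 2, 2]
door region vs held-up: 3.1
[ 0.51585662 -0.29257682  0.1839964 ] 0.07132090838596687 -0.8762844609884002
(array([ 0.00435845, -0.00730795, -0.477491  , -0.01323022,  0.00475849,
       -0.00915207]), np.float64(4.580976595691739))
((262.06390380859375, 184.37960815429688), (39.35414505004883, 75.66041564941406), 1.3971812725067139)
((488.0, 54.5), (59.0, 46.0), 90.0)
[[262.42243528 183.9305071 ]]
```

The lane is clear in both views, the door is unmoved, and the plain roller is where predicted. I grasp it.

Call:
drive_tool(plan=[0.004,-0.006,-0.3,-0.013,0.005,-0.009,0.004,-0.006,-0.3,-0.013,0.005,-0.009,0.004,-0.006,-0.3,-0.013,0.005,-0.009,0.004,-0.006,-0.35,-0.013,0.005,-0.009,0.004,-0.006,-0.41,-0.013,0.005,-0.009])

```text
time_s: 20.97
position: [0.5171, -0.2953, 0.0189]
tcp_rot: [-0.0, 0.622, 0.783, -0.0]
contact_force: [0.5, -0.9, -0.3]
grip_width: 0.0711
```

Call:
drive_tool(plan=[0,0,-0.04,0,0,0,0,0,-0.073,0,0,0,0,0,-0.073,0,0,0])

```text
time_s: 21.22
position: [0.5162, -0.2947, -0.0114]
tcp_rot: [-0.002, 0.623, 0.783, -0.0]
contact_force: [-0.1, 1.0, -0.3]
grip_width: 0.0712
```

Call:
drive_tool(plan=[0,0,0,0,0,0,0,0,0,0,0,0,0,0,0,0,0,0,0,0,0,0,0,0,0,0,0,0,0,0], gripper=0.35)

```text
time_s: 21.63
position: [0.5178, -0.2958, -0.008]
tcp_rot: [0.001, 0.624, 0.781, -0.001]
contact_force: [-1.1, -0.0, 4.4]
grip_width: 0.0455
```

Call:
drive_tool(plan=[0,0,0,0,0,0,0,0,0,0,0,0])

```text
time_s: 21.8
position: [0.5177, -0.2957, -0.008]
tcp_rot: [0.001, 0.624, 0.781, -0.001]
contact_force: [-1.4, 0.3, 6.4]
grip_width: 0.045
```

Call:
drive_tool(plan=[0,0,0.02,0,0,0,0,0,0.06,0,0,0,0,0,0.1,0,0,0,0,0,0.14,0,0,0])

```text
time_s: 22.13
position: [0.5173, -0.2953, 0.0481]
tcp_rot: [0.0, 0.625, 0.781, -0.001]
contact_force: [-0.3, 0.4, -1.0]
grip_width: 0.0457
```

Call:
drive_tool(plan=[0,0,0.1,0,0,0,0,0,0.2,0,0,0,0,0,0.3,0,0,0,0,0,0.36,0,0,0])

```text
time_s: 22.47
position: [0.518, -0.2958, 0.1959]
tcp_rot: [0.003, 0.625, 0.781, -0.001]
contact_force: [-0.0, -0.8, -1.4]
grip_width: 0.0452
```

```bash
python3 - <<'E'
from h import *
from station import arm,vision
o=arm.get_obs(); p0,r0=o["position"],rot(o["tcp_rot"]); print(p0,o["grip_width"],o["contact_force"])
g,s=vision.capture("scene"),vision.capture("side"); pp=[]
for k in (g,s):
    P=proj(k,[p0+[0,0,.038],(.5176,-.2945,.03)]); print(P.round(1))
    for p in P:
        x,y=p.astype(int); w=k["pixels"][y-12:y+13,x-14:x+15]; hsv=cv2.cvtColor(w,cv2.COLOR_RGB2HSV); m=((hsv[...,1]<60)&(hsv[...,2]>90)).astype(np.uint8)
        M=cv2.moments(m,True); print("white px",M["m00"], (M["m10"]/max(M["m00"],1)+x-14,M["m01"]/max(M["m00"],1)+y-12))
v=[.4622,.1675,.128]
c=np.array([0,-.235,.070+.235*np.tan(.14)+.023/np.cos(.14)+.002]); rt=dispR(v[2],np.radians(20)); tz=rt.as_matrix()[:,2]
tcp=T(v,c)+.038*tz; hov=tcp-.10*tz+[0,0,.02]
print("tcp",tcp,"hov",hov); calls(p0,r0,hov,rt,3); print(move(hov,rt,tcp,rt))
E
```

```text
[ 0.51797723 -0.2957608   0.19588746] 0.04524964726278489 [-0.01821457 -0.84412696 -1.40674109]
[[206.6 192.8]
 [211.4 232.9]]
white px 110.0 (np.float64(197.63636363636363), np.float64(196.29090909090908))
white px 0.0 (np.float64(197.0), np.float64(220.0))
[[309.  188.4]
 [304.4 237.9]]
white px 280.0 (np.float64(311.55357142857144), np.float64(190.70714285714286))
white px 0.0 (np.float64(290.0), np.float64(225.0))
tcp [ 0.49053888 -0.05268707  0.09263558] hov [ 0.49490479 -0.08660928  0.20660484]
[-0.019, 0.174, 0.009, 0.133, -0.091, 0.62] rows 4.0
[-0.019, 0.174, 0.009, 0.133, -0.091, 0.62] rows 4.0
[-0.019, 0.174, 0.009, 0.133, -0.091, 0.62] rows 4.0
(array([-0.01091478,  0.08480553, -0.28492316,  0.        ,  0.        ,
        0.        ]), np.float64(2.8534923720233145))
```

Call:
drive_tool(plan=[-0.019,0.174,0.009,0.133,-0.091,0.62,-0.019,0.174,0.009,0.133,-0.091,0.62,-0.019,0.174,0.009,0.133,-0.091,0.62,-0.019,0.174,0.009,0.133,-0.091,0.62,-0.019,0.174,0.009,0.133,-0.091,0.62])

```text
time_s: 22.98
position: [0.5094, -0.2258, 0.194]
tcp_rot: [-0.005, 0.414, 0.908, 0.063]
contact_force: [0.2, -0.6, -2.0]
grip_width: 0.0453
```

Call:
drive_tool(plan=[-0.019,0.174,0.009,0.133,-0.091,0.62,-0.019,0.174,0.009,0.133,-0.091,0.62,-0.019,0.174,0.009,0.133,-0.091,0.62,-0.019,0.174,0.009,0.133,-0.091,0.62,-0.019,0.174,0.009,0.133,-0.091,0.62])

```text
time_s: 23.4
position: [0.5021, -0.1565, 0.1976]
tcp_rot: [-0.009, 0.182, 0.976, 0.121]
contact_force: [0.0, -0.6, -2.1]
grip_width: 0.0455
```

Call:
drive_tool(plan=[-0.019,0.174,0.009,0.133,-0.091,0.62,-0.019,0.174,0.009,0.133,-0.091,0.62,-0.019,0.174,0.009,0.133,-0.091,0.62,-0.019,0.174,0.009,0.133,-0.091,0.62,-0.019,0.174,0.009,0.133,-0.091,0.62])

```text
time_s: 23.82
position: [0.4948, -0.0869, 0.2012]
tcp_rot: [-0.013, -0.062, 0.983, 0.172]
contact_force: [-0.6, -0.6, -2.7]
grip_width: 0.0455
```

Call:
drive_tool(plan=[-0.003,0.02,-0.065,0,0,0,-0.006,0.04,-0.13,0,0,0,-0.009,0.06,-0.19,0,0,0,-0.01,0.075,-0.235,0,0,0,-0.01,0.075,-0.245,0,0,0])

```text
time_s: 24.23
position: [0.4901, -0.0558, 0.1017]
tcp_rot: [-0.014, -0.057, 0.983, 0.172]
contact_force: [4.4, 1.5, 1.8]
grip_width: 0.0457
```

Call:
drive_tool(plan=[0,0,0,0,0,0,0,0,0,0,0,0])

```text
time_s: 24.4
position: [0.4906, -0.0571, 0.1041]
tcp_rot: [-0.013, -0.06, 0.983, 0.171]
contact_force: [-0.5, -0.3, -1.7]
grip_width: 0.0453
```

Call:
drive_tool(plan=[0,0.004,-0.01,0,0,0,-0.001,0.006,-0.018,0,0,0,-0.001,0.006,-0.018,0,0,0])

```text
time_s: 24.65
position: [0.4909, -0.0546, 0.0968]
tcp_rot: [-0.011, -0.062, 0.983, 0.171]
contact_force: [3.9, -0.0, -2.4]
grip_width: 0.0457
```

Call:
drive_tool(plan=[0,0.001,-0.006,0,0,0,0,0.002,-0.01,0,0,0,0,0.002,-0.01,0,0,0])

```text
time_s: 24.9
position: [0.4909, -0.0537, 0.0927]
tcp_rot: [-0.011, -0.062, 0.983, 0.171]
contact_force: [5.9, 0.7, -0.4]
grip_width: 0.0451
```

A light +x force means the roller's end rubs the −x lip. I shift 3 mm along +x, open only to 55 mm, then lift.

Call:
drive_tool(plan=[0.007,0.001,0,0,0,0,0.007,0.001,0,0,0,0])

```text
time_s: 25.07
position: [0.4929, -0.053, 0.0927]
tcp_rot: [-0.012, -0.063, 0.983, 0.172]
contact_force: [-0.1, -0.7, -2.0]
grip_width: 0.045
```

Call:
drive_tool(plan=[0,0,0,0,0,0,0,0,0.003,0,0,0,0,-0.002,0.01,0,0,0], gripper=0.58)

```text
time_s: 25.32
position: [0.4927, -0.0537, 0.0967]
tcp_rot: [-0.012, -0.063, 0.983, 0.172]
contact_force: [-0.2, 1.8, 0.3]
grip_width: 0.0542
```

Call:
drive_tool(plan=[0.002,-0.012,0.04,0,0,0,0.005,-0.036,0.1,0,0,0,0.009,-0.072,0.2,0,0,0,0.013,-0.1,0.28,0,0,0,0.013,-0.1,0.28,0,0,0])

```text
time_s: 25.73
position: [0.5004, -0.0964, 0.2144]
tcp_rot: [-0.008, -0.063, 0.984, 0.169]
contact_force: [0.3, 0.4, 0.3]
grip_width: 0.0552
```

```bash
python3 - <<'E'
from chk import *
from station import arm,vision
o=arm.get_obs(); print(o["position"],o["grip_width"],o["contact_force"],o["time_s"])
s,g,c=[vision.capture(n) for n in ("side","scene","wrist")]; chk(s,g); pickle.dump((s,g,c),open("k2.pkl","wb"))
v=[.4622,.1675,.128]
hsv=cv2.cvtColor(c["pixels"],cv2.COLOR_RGB2HSV)
print([ (y,proj(c,T(v,(-.02,y,.116-y*.14)))[0].astype(int).tolist()) for y in (-.27,-.235,-.2,-.17)])
E
```

```text
[ 0.50037137 -0.09638179  0.21440094] 0.05517709097347573 [0.33378068 0.35309351 0.31450882] 25.7333
side lane diff [52, 72, 75, 9, 7]
scene lane diff [30, 12, 31, 5, 1]
door region vs held-up: 1.4
[(-0.27, [231, 176]), (-0.235, [271, 172]), (-0.2, [306, 169]), (-0.17, [333, 166])]
```

```bash
python3 - <<'E'
from h import *
from station import arm
o=arm.get_obs(); p0,r0=o["position"],rot(o["tcp_rot"]); v=[.4622,.1675,.128]
pd=T(v,(.086,.142,.235)); print(pd); r1=dispR(v[2]-np.pi/2)
W1=np.array([.57,.05,.42]); W2=np.array([pd[0],pd[1],.40])
calls(p0,r0,W1,r1,3); print(); calls(W1,r1,W2,r1,2); print(move(W2,r1,np.r_[pd[:2],.235],r1))
E
```

```text
[0.52937004 0.31931629 0.235     ]
[0.06, 0.12, 0.176, -0.13, 0.099, -0.659] rows 4.3
[0.06, 0.12, 0.176, -0.13, 0.099, -0.659] rows 4.3
[0.06, 0.12, 0.176, -0.13, 0.099, -0.659] rows 4.3

[-0.051, 0.337, -0.025, 0.0, 0.0, 0.0] rows 3.3
[-0.051, 0.337, -0.025, 0.0, 0.0, 0.0] rows 3.3
(array([ 0.    ,  0.    , -0.4125,  0.    ,  0.    ,  0.    ]), np.float64(3.9568345323741014))
```

Call:
drive_tool(plan=[0.02,0,0.1,-0.02,0.02,-0.1,0.04,0,0.2,-0.05,0.04,-0.2,0.06,0,0.3,-0.09,0.06,-0.4,0.06,0,0.4,-0.11,0.08,-0.55,0.06,0,0.48,-0.13,0.099,-0.659], gripper=0)

```text
time_s: 26.3
position: [0.5222, -0.0934, 0.4022]
tcp_rot: [-0.009, 0.201, 0.972, 0.121]
contact_force: [0.7, 0.7, 0.3]
grip_width: 0.0272
```

Call:
drive_tool(plan=[0.06,0.15,0.04,-0.13,0.099,-0.659,0.06,0.15,0.04,-0.13,0.099,-0.659,0.06,0.15,0.04,-0.13,0.099,-0.659,0.06,0.15,0.04,-0.13,0.099,-0.659,0.06,0.15,0.04,-0.13,0.099,-0.659])

```text
time_s: 26.72
position: [0.5461, -0.0326, 0.4153]
tcp_rot: [-0.006, 0.447, 0.892, 0.062]
contact_force: [-0.4, -0.8, -0.5]
grip_width: 0.0008
```

Call:
drive_tool(plan=[0.06,0.2,0,-0.13,0.099,-0.659,0.06,0.2,0,-0.13,0.099,-0.659,0.06,0.2,0,-0.13,0.099,-0.659,0.06,0.2,0,-0.13,0.099,-0.659,0.06,0.2,0,-0.13,0.099,-0.659])

```text
time_s: 27.13
position: [0.5702, 0.0479, 0.4147]
tcp_rot: [-0.001, 0.662, 0.75, -0.002]
contact_force: [-0.4, 0.2, 0.6]
grip_width: 0.0007
```

Call:
drive_tool(plan=[-0.051,0.337,0,0,0,0,-0.051,0.337,0,0,0,0,-0.051,0.337,0,0,0,0,-0.051,0.337,0,0,0,0])

```text
time_s: 27.47
position: [0.5484, 0.1855, 0.4149]
tcp_rot: [-0.002, 0.659, 0.752, -0.001]
contact_force: [0.7, 0.2, 0.6]
grip_width: 0.0005
```

```bash
python3 - <<'E'
from chk import *
from station import arm,vision
o=arm.get_obs(); p0,r0=o["position"],rot(o["tcp_rot"]); print(p0,o["grip_width"],o["q"],o["time_s"])
v=[.4622,.1675,.128]; pd=T(v,(.086,.142,.235)); print(move(p0,r0,np.r_[pd[:2],.34],dispR(v[2]-np.pi/2)))
s,g,c=[vision.capture(n) for n in ("side","scene","wrist")]; chk(s,g); pickle.dump((s,g,c),open("k3.pkl","wb"))
for n,q in (("paddle",(.086,.142,.235)),("grooved",(0,.107,.078)),("plain",(0,.061,.085)),("roofBR",(.05,.136,.251))):
    for m,k in (("wrist",c),("scene",g)):
        p=proj(k,T(v,q))[0].round().astype(int); w=k["pixels"][max(p[1]-3,0):p[1]+4,max(p[0]-3,0):p[0]+4]; print(n,m,p,w.mean((0,1)).round() if w.size else "")
cv2.imwrite("pics/k3.png",cv2.cvtColor(c["pixels"],cv2.COLOR_RGB2BGR))
E
```

```text
[0.54844981 0.18553664 0.41490278] 0.0005385535059407173 [2.11599247e-01 2.86473039e-01 1.29337809e+00 1.04411435e-03
 1.56584062e+00 7.99281019e-02] 27.4667
(array([-4.76994298e-02,  3.34449115e-01, -1.87256951e-01, -2.13465606e-04,
       -5.38153450e-03, -4.66492789e-03]), np.float64(3.705129711793089))
side lane diff [54, 25, 24, 23, 23]
scene lane diff [4, 4, 3, 2, 2]
door region vs held-up: 20.5
paddle wrist [261  51] [237. 233. 232.]
paddle scene [402 163] [147. 144. 137.]
grooved wrist [207  94] [218. 219. 232.]
grooved scene [366 180] [61. 60. 57.]
plain wrist [208 124] [218. 220. 232.]
plain scene [355 182] [75. 74. 69.]
roofBR wrist [226  54] [191. 178. 170.]
roofBR scene [395 152] [68. 69. 69.]
```

```bash
python3 - <<'E'
from h import *
s,g,c=pickle.load(open("k3.pkl","rb")); v=[.4622,.1675,.128]
G=cv2.GaussianBlur(c["pixels"],(3,3),0)
for x in (-.03,0.,.03):
    out=[]
    for y in np.arange(-.0,.136,.008):
        p=proj(c,T(v,(x,y,.09-.14*y)))[0].round().astype(int); out.append(G[p[1],p[0]].tolist())
    print(x,[f"{int(1000*y)}:{o[0]},{o[2]}" for y,o in zip(np.arange(0,.136,.008),out)])
E
```

```text
-0.03 ['0:212,229', '8:213,229', '16:212,229', '24:212,229', '32:213,230', '40:212,228', '48:216,230', '56:216,230', '64:219,231', '72:219,232', '80:218,231', '88:213,229', '96:216,231', '104:217,231', '112:218,231', '120:223,235', '128:222,233']
0.0 ['0:212,229', '8:212,230', '16:213,229', '24:215,231', '32:214,230', '40:212,229', '48:215,230', '56:217,232', '64:219,232', '72:219,232', '80:217,231', '88:213,229', '96:213,229', '104:216,231', '112:220,232', '120:226,236', '128:210,228']
0.03 ['0:238,247', '8:237,246', '16:231,242', '24:227,240', '32:227,240', '40:223,237', '48:217,231', '56:221,235', '64:221,235', '72:213,227', '80:204,219', '88:205,220', '96:203,217', '104:195,210', '112:188,200', '120:198,209', '128:188,195']
```

The roof shows two brightness bumps, at y ≈ 40–84 mm and y ≈ 96–125 mm (narrower at mid-lane, the waist). That matches the plain roller at 61 and the grooved one at 107. Now the paddle.

Call:
drive_tool(plan=[-0.048,0.334,0,0,-0.005,-0.005,-0.048,0.334,0,0,-0.005,-0.005,-0.048,0.334,0,0,-0.005,-0.005,-0.048,0.334,-0.1,0,-0.005,-0.005,-0.048,0.334,-0.2,0,-0.005,-0.005])

```text
time_s: 28.03
position: [0.5309, 0.3161, 0.3362]
tcp_rot: [0.002, 0.661, 0.75, 0.002]
contact_force: [0.7, 0.0, -1.9]
grip_width: 0.0004
```

Call:
drive_tool(plan=[0,0,-0.06,0,0,0,0,0,-0.12,0,0,0,0,0,-0.18,0,0,0,0,0,-0.23,0,0,0,0,0,-0.23,0,0,0])

```text
time_s: 28.45
position: [0.5297, 0.3123, 0.2402]
tcp_rot: [-0.0, 0.662, 0.749, -0.003]
contact_force: [-0.4, 0.2, 0.1]
grip_width: 0.0005
```

Call:
drive_tool(plan=[0,0.015,-0.03,0,0,0,0,0.015,-0.05,0,0,0,0,0.015,-0.07,0,0,0,0,0.015,-0.07,0,0,0])

```text
time_s: 28.78
position: [0.5304, 0.3202, 0.2155]
tcp_rot: [0.001, 0.662, 0.75, 0.0]
contact_force: [-0.8, 0.2, -0.2]
grip_width: 0.0003
```

Call:
drive_tool(plan=[0,0,-0.01,0,0,0,0,0,-0.02,0,0,0])

```text
time_s: 28.95
position: [0.531, 0.3206, 0.2092]
tcp_rot: [0.002, 0.662, 0.75, 0.001]
contact_force: [0.2, 1.2, 5.8]
grip_width: 0.0007
```

Contact at TCP z ≈ 0.21, as expected. I press about 18 mm and hold.

Call:
drive_tool(plan=[0,0,-0.015,0,0,0,0,0,-0.03,0,0,0,0,0,-0.043,0,0,0,0,0,-0.043,0,0,0,0,0,-0.043,0,0,0])

```text
time_s: 29.37
position: [0.5309, 0.3207, 0.1919]
tcp_rot: [0.001, 0.662, 0.75, 0.001]
contact_force: [0.4, 2.2, 4.4]
grip_width: 0.0005
```

Call:
drive_tool(plan=[0,0,0,0,0,0,0,0,0,0,0,0,0,0,0,0,0,0,0,0,0,0,0,0,0,0,0,0,0,0])

```text
time_s: 29.78
position: [0.5308, 0.3207, 0.1918]
tcp_rot: [0.001, 0.662, 0.75, 0.001]
contact_force: [0.5, 4.5, 5.0]
grip_width: 0.0004
```

```bash
python3 - <<'E'
from h import *
from station import arm,vision
o=arm.get_obs(); print(o["position"],o["contact_force"],o["time_s"])
G=pickle.load(open("g.pkl","rb")); v=[.4622,.1675,.128]
s,g=vision.capture("side"),vision.capture("scene"); pickle.dump((s,g),open("k4.pkl","wb"))
for n,k,ref in (("side",s,G["s"]),("scene",g,G["g"])):
    for t in (1.72,1.4,1.2,1.0,.8,.5,.3):
        P=[proj(k,T(v,(x,-.09*np.sin(t)-.07*np.cos(t)*0-.0,.245-.09*np.cos(t))))[0].astype(int) for x in (-.08,)]
        hb=-.1346*np.sin(.547+t),.245-.1346*np.cos(.547+t)
        p=proj(k,T(v,(-.025,*hb)))[0].round().astype(int)
        w=np.s_[p[1]-3:p[1]+4,p[0]-3:p[0]+4]; print(n,t,p,"diff at handle",abs(k["pixels"][w].astype(int)-ref["pixels"][w]).max(2).mean().round())
E
```

```text
[0.5308377  0.32066384 0.19182003] [0.53672868 4.54624105 4.9895753 ] 29.7833
side 1.72 [221 125] diff at handle 66.0
side 1.4 [226 137] diff at handle 67.0
side 1.2 [228 144] diff at handle 35.0
side 1.0 [229 151] diff at handle 101.0
side 0.8 [228 158] diff at handle 94.0
side 0.5 [226 165] diff at handle 99.0
side 0.3 [223 169] diff at handle 90.0
scene 1.72 [321 135] diff at handle 75.0
scene 1.4 [312 145] diff at handle 45.0
scene 1.2 [309 152] diff at handle 14.0
scene 1.0 [308 159] diff at handle 27.0
scene 0.8 [307 164] diff at handle 47.0
scene 0.5 [310 171] diff at handle 60.0
scene 0.3 [314 175] diff at handle 68.0
```

Call:
drive_tool(plan=[0,0,0,0,0,0,0,0,0,0,0,0,0,0,0,0,0,0])

```text
time_s: 30.13
position: [0.5307, 0.3205, 0.1916]
tcp_rot: [0.001, 0.662, 0.75, 0.001]
contact_force: [1.0, 3.8, 5.5]
grip_width: 0.0005
```

```bash
cat > door.py <<'E'
from h import *
v=[.4622,.1675,.128]
def edge(k,t,dy=0):  # panel lower edge, front face corner row
    return [proj(k,T(v,(x,-.15*np.sin(t),.245-.15*np.cos(t))))[0] for x in (-.1,-.025,.05)]
def diffbox(a,b,x0,y0,x1,y1):
    d=abs(a["pixels"][y0:y1,x0:x1].astype(int)-b["pixels"][y0:y1,x0:x1]).max(2)>35
    ys,xs=np.nonzero(d); return d.mean().round(3),(xs.min()+x0,ys.min()+y0,xs.max()+x0,ys.max()+y0) if d.any() else None
E
python3 - <<'E'
from door import *
from station import arm,vision
o=arm.get_obs(); print(o["position"],o["contact_force"],o["time_s"])
s0,g0=pickle.load(open("k4.pkl","rb")); _,gk,_=pickle.load(open("k3.pkl","rb"))
s,g=vision.capture("side"),vision.capture("scene"); pickle.dump((s,g),open("k5.pkl","wb"))
print("scene k3->k4",diffbox(gk,g0,285,110,360,200),"k4->k5",diffbox(g0,g,285,110,360,200)); print("side k4->k5",diffbox(s0,s,175,100,260,200))
for t in (1.72,1.4,1.1,.8,.5,.3): print(t,[e.round().tolist() for e in edge(g,t)])
E
```

```text
[0.53073071 0.32049431 0.19160383] [0.98108394 3.80930799 5.49646015] 30.1333
scene k3->k4 (np.float64(0.31), (np.int64(286), np.int64(110), np.int64(358), np.int64(199))) k4->k5 (np.float64(0.085), (np.int64(296), np.int64(135), np.int64(350), np.int64(199)))
side k4->k5 (np.float64(0.104), (np.int64(190), np.int64(100), np.int64(245), np.int64(187)))
1.72 [[294.0, 138.0], [304.0, 154.0], [316.0, 170.0]]
1.4 [[293.0, 149.0], [303.0, 165.0], [314.0, 181.0]]
1.1 [[296.0, 158.0], [305.0, 173.0], [316.0, 189.0]]
0.8 [[301.0, 163.0], [311.0, 178.0], [322.0, 195.0]]
0.5 [[310.0, 166.0], [319.0, 181.0], [330.0, 197.0]]
0.3 [[316.0, 167.0], [326.0, 182.0], [337.0, 197.0]]
```

The arm stands still while the door region changes between frames, so the door is sinking. I lift off the paddle, go round to the front, and let the door settle.

Call:
drive_tool(plan=[0,0,0.1,0,0,0,0,0,0.2,0,0,0,0,0,0.3,0,0,0,0,0,0.4,0,0,0,0,0,0.5,0,0,0])

```text
time_s: 30.65
position: [0.53, 0.3195, 0.3928]
tcp_rot: [0.001, 0.662, 0.749, -0.0]
contact_force: [-0.6, 0.2, 0.2]
grip_width: 0.0006
```

Call:
drive_tool(plan=[-0.09,-0.394,0.05,0,0,0,-0.09,-0.394,0.05,0,0,0,-0.09,-0.394,0.05,0,0,0,-0.09,-0.394,0.05,0,0,0,-0.09,-0.394,0.05,0,0,0])

```text
time_s: 31.07
position: [0.4931, 0.1579, 0.4125]
tcp_rot: [0.002, 0.663, 0.748, -0.0]
contact_force: [-0.6, 0.7, 0.6]
grip_width: 0.0004
```

Call:
drive_tool(plan=[-0.09,-0.394,0,0,0,0,-0.09,-0.394,0,0,0,0,-0.09,-0.394,0,0,0,0,-0.09,-0.394,0,0,0,0,-0.09,-0.394,0,0,0,0])

```text
time_s: 31.48
position: [0.457, 0.0006, 0.4111]
tcp_rot: [0.001, 0.664, 0.748, -0.001]
contact_force: [-0.1, 0.1, 1.1]
grip_width: 0.0003
```

Call:
drive_tool(plan=[0,-0.03,0,0,0,0,0,-0.03,0,0,0,0,0,-0.03,0,0,0,0,0,-0.03,0,0,0,0,0,-0.03,0,0,0,0])

```text
time_s: 31.9
position: [0.4587, -0.0059, 0.4113]
tcp_rot: [0.001, 0.662, 0.75, 0.001]
contact_force: [0.4, -0.5, 0.1]
grip_width: 0.0001
```

```bash
python3 - <<'E'
from door import *
from station import arm,vision
o=arm.get_obs(); p0,r0=o["position"],rot(o["tcp_rot"]); print(p0,o["contact_force"],o["time_s"],o["q"])
s,g,w=vision.capture("side"),vision.capture("scene"),vision.capture("wrist"); pickle.dump((s,g,w),open("k6.pkl","wb"))
r1=dispR(v[2]-np.pi/2)
print(move(p0,r0,T(v,(-.025,-.165,.25)),r1)); print(T(v,(-.025,-.165,.098)),T(v,(-.025,-.084,.084)))
# handle in scene: dark bar on light panel -> compare with initial image (door 0) & held-up
d=pickle.load(open("c0.pkl","rb"))
print("scene vs start",diffbox(d["scene"],g,290,110,360,200),"side vs start",diffbox(d["side"],s,185,110,250,195))
E
```

```text
[ 0.45866993 -0.00594397  0.41134214] [ 0.42095054 -0.46761938  0.08430713] 31.9 [-1.57146473e-01  7.91469899e-02  1.56340587e+00  3.81573291e-05
  1.49668600e+00 -2.82305267e-01]
(array([-0.00050758,  0.01650635, -0.40335534,  0.00041695,  0.0029682 ,
        0.00362108]), np.float64(3.8723574211209377))
[0.4584669  0.00065857 0.098     ] [0.44812718 0.08099592 0.084     ]
scene vs start (np.float64(0.381), (np.int64(290), np.int64(110), np.int64(359), np.int64(199))) side vs start (np.float64(0.275), (np.int64(189), np.int64(113), np.int64(236), np.int64(185)))
```

Call:
drive_tool(plan=[0,0,0,0,0,0,0,0,0,0,0,0,0,0,0,0,0,0,0,0,0,0,0,0,0,0,0,0,0,0])

```text
time_s: 32.47
position: [0.4587, -0.0067, 0.4116]
tcp_rot: [0.001, 0.662, 0.75, 0.001]
contact_force: [0.1, -0.1, -0.4]
grip_width: 0.0002
```

Call:
drive_tool(plan=[0,0,0,0,0,0,0,0,0,0,0,0,0,0,0,0,0,0,0,0,0,0,0,0,0,0,0,0,0,0])

```text
time_s: 32.88
position: [0.4587, -0.0067, 0.4116]
tcp_rot: [0.001, 0.662, 0.75, 0.001]
contact_force: [-0.2, -0.1, -0.0]
grip_width: 0.0002
```

Call:
drive_tool(plan=[0,0,0,0,0,0,0,0,0,0,0,0,0,0,0,0,0,0,0,0,0,0,0,0,0,0,0,0,0,0])

```text
time_s: 33.3
position: [0.4587, -0.0067, 0.4116]
tcp_rot: [0.001, 0.662, 0.75, 0.001]
contact_force: [-0.7, 0.9, -0.4]
grip_width: 0.0004
```

```bash
python3 - <<'E'
from door import *
from station import arm,vision
s6,g6,w6=pickle.load(open("k6.pkl","rb"))
s,g,w=vision.capture("side"),vision.capture("scene"),vision.capture("wrist"); pickle.dump((s,g,w),open("k7.pkl","wb"))
print("k6->k7",diffbox(g6,g,290,110,360,200),diffbox(s6,s,185,110,250,195),arm.get_obs()["time_s"])
# side view: panel outline: brightness along vertical image line through panel left bottom corner
for t in (1.0,.6,.3,.15,0): print(t,"edge side",[e.round(1).tolist() for e in edge(s,t)],"handle",proj(s,T(v,(-.065,-.1346*np.sin(.547+t),.245-.1346*np.cos(.547+t))))[0].round(1),"wrist",proj(w,T(v,(-.025,-.1346*np.sin(.547+t),.245-.1346*np.cos(.547+t))))[0].round(1))
d=pickle.load(open("c0.pkl","rb"))
L=lambda k,x,y0,y1:cv2.GaussianBlur(k["pixels"],(3,3),0)[y0:y1:2,x].mean(1).astype(int).tolist()
for x in (195,200,205): print(x,"start",L(d["side"],x,150,190)," now",L(s,x,150,190))
E
```

```text
k6->k7 (np.float64(0.0), None) (np.float64(0.025), (np.int64(193), np.int64(114), np.int64(234), np.int64(184))) 33.45
1.0 edge side [[212.4, 177.9], [228.1, 169.3], [242.8, 161.2]] handle [220.1 155.6] wrist [262.3 144.3]
0.6 edge side [[205.6, 183.3], [221.0, 174.8], [235.4, 166.8]] handle [218.7 167.3] wrist [262.2 131.4]
0.3 edge side [[198.9, 183.4], [214.1, 175.1], [228.4, 167.3]] handle [215.2 173. ] wrist [262.1 113.8]
0.15 edge side [[195.3, 182.2], [210.4, 174.1], [224.7, 166.3]] handle [212.8 174.8] wrist [262.  103.1]
0 edge side [[191.6, 180.3], [206.6, 172.3], [220.9, 164.7]] handle [210.1 175.8] wrist [261.9  91.4]
195 start [131, 133, 133, 134, 132, 133, 132, 131, 130, 131, 128, 127, 124, 112, 104, 96, 76, 59, 59, 58]  now [185, 186, 189, 189, 189, 177, 154, 121, 99, 72, 65, 61, 58, 59, 60, 61, 61, 66, 61, 61]
200 start [134, 133, 135, 133, 132, 133, 133, 129, 132, 132, 131, 117, 121, 121, 120, 107, 58, 60, 58, 57]  now [187, 188, 187, 185, 185, 177, 176, 173, 170, 173, 175, 173, 174, 163, 143, 117, 87, 65, 60, 61]
205 start [134, 135, 134, 133, 132, 132, 131, 133, 132, 132, 149, 160, 97, 128, 97, 63, 62, 57, 56, 56]  now [189, 187, 188, 185, 185, 178, 173, 172, 175, 175, 169, 140, 151, 154, 141, 104, 84, 59, 57, 59]
```

The door has stopped, and its lower corner matches about 0.3 rad ajar. I descend in front of the handle.

Call:
drive_tool(plan=[0,0.008,-0.4,0,0.003,0.003,0,0.008,-0.4,0,0.003,0.003,0,0.008,-0.4,0,0.003,0.003,0,0.008,-0.4,0,0.003,0.003,0,0.008,-0.4,0,0.003,0.003])

```text
time_s: 33.87
position: [0.456, -0.0031, 0.2465]
tcp_rot: [-0.003, 0.661, 0.75, -0.002]
contact_force: [0.1, -0.1, -1.2]
grip_width: 0.0005
```

Call:
drive_tool(plan=[0,0,-0.08,0,0,0,0,0,-0.16,0,0,0,0,0,-0.24,0,0,0,0,0,-0.32,0,0,0,0,0,-0.38,0,0,0])

```text
time_s: 34.28
position: [0.4596, -0.0037, 0.0993]
tcp_rot: [0.001, 0.661, 0.75, 0.0]
contact_force: [1.6, 0.4, -0.1]
grip_width: -0.0
```

Call:
drive_tool(plan=[-0.001,0.01,0,0,0,0,-0.003,0.025,0,0,0,0,-0.005,0.04,0,0,0,0,-0.007,0.055,0,0,0,0,-0.009,0.07,0,0,0,0])

```text
time_s: 34.7
position: [0.4558, 0.0252, 0.1012]
tcp_rot: [0.002, 0.661, 0.751, 0.001]
contact_force: [0.2, -0.0, 1.5]
grip_width: 0.0005
```

Call:
drive_tool(plan=[-0.001,0.01,0,0,0,0,-0.002,0.02,0,0,0,0,-0.004,0.03,0,0,0,0,-0.005,0.04,-0.003,0,0,0,-0.006,0.05,-0.006,0,0,0])

```text
time_s: 35.12
position: [0.4527, 0.0448, 0.0972]
tcp_rot: [0.0, 0.661, 0.75, 0.0]
contact_force: [0.4, -0.4, -0.0]
grip_width: 0.0003
```

Call:
drive_tool(plan=[-0.001,0.01,-0.003,0,0,0,-0.002,0.02,-0.006,0,0,0,-0.004,0.03,-0.01,0,0,0,-0.005,0.04,-0.013,0,0,0])

```text
time_s: 35.45
position: [0.4501, 0.0583, 0.0901]
tcp_rot: [0.0, 0.661, 0.751, -0.002]
contact_force: [2.5, -14.8, -12.7]
grip_width: 0.0004
```

Call:
drive_tool(plan=[-0.001,0.01,-0.007,0,0,0,-0.002,0.02,-0.014,0,0,0,-0.004,0.03,-0.021,0,0,0,-0.004,0.03,-0.021,0,0,0])

```text
time_s: 35.78
position: [0.4486, 0.0727, 0.0828]
tcp_rot: [-0.0, 0.661, 0.75, -0.0]
contact_force: [-0.9, -0.6, -0.5]
grip_width: 0.0007
```

Call:
drive_tool(plan=[-0.001,0.006,-0.003,0,0,0,-0.001,0.012,-0.006,0,0,0,-0.001,0.012,-0.006,0,0,0])

```text
time_s: 36.03
position: [0.4485, 0.0775, 0.081]
tcp_rot: [0.0, 0.661, 0.75, -0.0]
contact_force: [0.2, -1.2, -0.4]
grip_width: 0.0002
```

```bash
python3 - <<'E'
from door import *
from station import arm,vision
d=pickle.load(open("c0.pkl","rb")); o=arm.get_obs(); print(o["position"],o["contact_force"])
s,g,w=[vision.capture(n) for n in("side","scene","wrist")]; pickle.dump((s,g,w),open("k8.pkl","wb"))
L=lambda k,x,y0,y1:cv2.GaussianBlur(k["pixels"],(3,3),0)[y0:y1:2,x].mean(1).astype(int).tolist()
for x in (192,195,198,201): print(x,"start",L(d["side"],x,150,192)," now",L(s,x,150,192))
E
```

```text
[0.44852192 0.07754376 0.08102748] [ 0.17683134 -1.21598158 -0.4451646 ]
192 start [134, 133, 130, 130, 120, 108, 101, 96, 85, 69, 66, 63, 61, 59, 57, 58, 58, 57, 57, 57, 57]  now [99, 101, 101, 103, 102, 102, 102, 105, 102, 96, 94, 96, 93, 83, 75, 72, 62, 60, 59, 62, 61]
195 start [131, 133, 133, 134, 132, 133, 132, 131, 130, 131, 128, 127, 124, 112, 104, 96, 76, 59, 59, 58, 59]  now [99, 99, 101, 88, 72, 69, 89, 99, 99, 99, 99, 98, 97, 98, 99, 95, 66, 61, 62, 62, 61]
198 start [133, 134, 134, 134, 132, 131, 132, 129, 131, 132, 131, 131, 130, 131, 131, 129, 77, 55, 58, 57, 58]  now [101, 102, 92, 35, 31, 27, 23, 35, 48, 95, 97, 97, 100, 99, 97, 71, 59, 61, 62, 61, 61]
201 start [135, 134, 134, 132, 133, 133, 133, 131, 134, 133, 136, 98, 101, 102, 104, 82, 55, 58, 58, 58, 56]  now [101, 101, 76, 25, 25, 27, 26, 22, 17, 48, 75, 78, 94, 98, 78, 61, 62, 60, 62, 60, 62]
```

Call:
drive_tool(plan=[0,0.004,0,0,0,0,-0.001,0.008,0,0,0,0,-0.001,0.008,0,0,0,0])

```text
time_s: 36.43
position: [0.4488, 0.0783, 0.0814]
tcp_rot: [0.002, 0.66, 0.751, -0.001]
contact_force: [2.2, -27.0, -1.7]
grip_width: 0.0008
```

Call:
drive_tool(plan=[0,0.004,0,0,0,0,-0.001,0.008,0,0,0,0,-0.001,0.008,0,0,0,0])

```text
time_s: 36.68
position: [0.4488, 0.0787, 0.0814]
tcp_rot: [0.003, 0.66, 0.751, -0.002]
contact_force: [2.5, -58.9, -1.4]
grip_width: 0.0003
```

The force rises steeply with no movement, so the door is at its stop. I back off and retreat.

Call:
drive_tool(plan=[0.001,-0.015,0,0,0,0,0.002,-0.03,0,0,0,0,0.006,-0.06,0,0,0,0,0.012,-0.12,0,0,0,0,0.02,-0.2,0,0,0,0])

```text
time_s: 37.1
position: [0.4559, 0.004, 0.0814]
tcp_rot: [0.0, 0.66, 0.751, 0.0]
contact_force: [0.2, -0.5, 0.7]
grip_width: 0.0004
```

Call:
drive_tool(plan=[0,0,0.1,0,0,0,0,0,0.2,0,0,0,0,0,0.3,0,0,0,0,0,0.4,0,0,0,0,0,0.5,0,0,0])

```text
time_s: 37.52
position: [0.4554, 0.0039, 0.2836]
tcp_rot: [0.001, 0.661, 0.75, 0.0]
contact_force: [0.2, -0.0, 0.6]
grip_width: 0.0005
```

Call:
drive_tool(plan=[0,-0.2,0.3,0,0,0,0,-0.2,0.3,0,0,0,0,-0.2,0.3,0,0,0,0,-0.2,0.3,0,0,0,0,-0.2,0.3,0,0,0])

```text
time_s: 37.93
position: [0.4566, -0.078, 0.4048]
tcp_rot: [0.003, 0.662, 0.75, 0.001]
contact_force: [0.4, 0.4, -0.4]
grip_width: 0.0001
```

```bash
python3 - <<'E'
from door import *
from station import arm,vision
d=pickle.load(open("c0.pkl","rb")); o=arm.get_obs(); print(o["position"],o["contact_force"],o["time_s"])
s,g,w=[vision.capture(n) for n in("side","scene","wrist")]; pickle.dump((s,g,w),open("k9.pkl","wb"))
L=lambda k,x,y0,y1:cv2.GaussianBlur(k["pixels"],(3,3),0)[y0:y1:2,x].mean(1).astype(int).tolist()
for x in (189,192,195): print(x,"start",L(d["side"],x,150,192)," now",L(s,x,150,192))
print([ (t,edge(s,t)[0].round(1).tolist()) for t in (0,.06,.1,.15,.2)])
print("paddle vs start",diffbox(d["scene"],g,392,155,412,170)); print("scene handle region vs start",diffbox(d["scene"],g,300,160,345,195))
G=cv2.GaussianBlur(w["pixels"],(3,3),0); print("wrist handle expected",[(t,proj(w,T(v,(-.025,-.1346*np.sin(.547+t),.245-.1346*np.cos(.547+t))))[0].round(1).tolist()) for t in (0,.06,.15)])
u=int(proj(w,T(v,(-.025,-.07,.13)))[0][0]); r=int(proj(w,T(v,(-.025,-.07,.13)))[0][1]); print(r-20,G[max(r-20,0):r+25,u].mean(1).astype(int).tolist())
# bystanders: compare big areas
for n,b in (("can+jar",(265,235,335,285)),("carton",(345,230,400,270)),("driver",(190,255,235,300)),("bin",(130,170,175,225))): print(n,diffbox(d["scene"],g,*b))
E
```

```text
[ 0.45661818 -0.07799053  0.40475544] [ 0.39590152  0.4362302  -0.35827097] 37.9333
189 start [79, 64, 69, 62, 60, 58, 59, 61, 59, 59, 59, 60, 59, 60, 60, 59, 59, 61, 58, 59, 60]  now [95, 83, 78, 76, 73, 69, 67, 64, 65, 63, 65, 63, 66, 65, 66, 65, 64, 63, 63, 61, 62]
192 start [134, 133, 130, 130, 120, 108, 101, 96, 85, 69, 66, 63, 61, 59, 57, 58, 58, 57, 57, 57, 57]  now [127, 131, 127, 126, 125, 123, 121, 115, 108, 106, 102, 98, 92, 84, 79, 73, 64, 61, 63, 65, 64]
195 start [131, 133, 133, 134, 132, 133, 132, 131, 130, 131, 128, 127, 124, 112, 104, 96, 76, 59, 59, 58, 59]  now [129, 130, 130, 128, 128, 129, 128, 127, 125, 128, 127, 125, 127, 127, 127, 115, 68, 61, 62, 63, 63]
[(0, [191.6, 180.3]), (0.06, [193.1, 181.2]), (0.1, [194.1, 181.7]), (0.15, [195.3, 182.2]), (0.2, [196.5, 182.7])]
paddle vs start (np.float64(0.0), None)
scene handle region vs start (np.float64(0.022), (np.int64(300), np.int64(160), np.int64(339), np.int64(194)))
wrist handle expected [(0, [271.2, 37.3]), (0.06, [271.3, 42.0]), (0.15, [271.4, 48.7])]
17 [175, 175, 175, 180, 193, 207, 211, 211, 210, 210, 211, 211, 211, 212, 200, 173, 166, 186, 209, 221, 217, 201, 178, 145, 114, 128, 176, 198, 188, 172, 171, 175, 175, 175, 174, 176, 189, 208, 216, 215, 215, 209, 201, 198, 199]
can+jar (np.float64(0.0), None)
carton (np.float64(0.0), None)
driver (np.float64(0.0), None)
bin (np.float64(0.0), None)
```

All checks agree: the bar's bright line is at row 36 (37.3 expected when shut, 42 at 0.06 rad), the paddle region is the same as at the start, and the bystander regions show no change. I hand in.

```bash
python3 -c "
from station import arm
print(arm.job_done()); print(arm.get_obs()['time_s'])"
```

```text
the job is handed in; nothing more can be done
None
the job is handed in; nothing more can be done
```

I lifted the door until the stay held it, then rolled in the grooved roller first and the plain one behind it. I pressed the release paddle, let the door sink to about 0.3 rad, and pushed it shut slowly. The job was handed in at about 38 s of the 72 allowed.

**Checks at the end**
- **Door:** it was firm against its stop under the push. The handle showed at wrist row 36, where 37.3 means fully shut and 42 means 0.06 rad.
- **Paddle and bystanders:** the paddle looked the same as at the start. So did the can, jar, carton, driver and bin. The spanner was not checked on its own.
- **Rollers:** the ramp was empty. Before I pressed the paddle, the roof view fitted the plain roller at y ≈ 61 mm and the grooved one at y ≈ 107 mm. That reading was faint, and I did not repeat it after shutting the door.

**What failed or disagreed**
- **Misses:** the first handle grip slipped off, and the first try at the grooved roller closed on air. The fingertips end about 25 mm short of the reported TCP; I went deeper and both retries held.
- **Forces on the fingers:** I saw about 82 N while lifting the door, 44 N when the fingers opened against the ramp, and 59 N at the door stop. All were below the 120 N wrist limit.
- **Start angle:** the door seems to have been slightly ajar already, about 0.15 rad.

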